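Fit the spice mill's spindles, run it with the cup, and cover the cup

TASK

Fit every grinding spindle from the drying rack into a free hub of the spice mill: turn it until its flat-sided shaft matches the slot, and thread it through until its collar sits flush on the hub. When all are in, hold the steel cup on the middle of the mill's sprung pad, press the pad fully down and keep it down for about a second; then stand the cup upright in the middle of the cork coaster and put the ceramic lid squarely on it. Leave the other things on the counter where they are.

Things in the scene. Friction and masses are not known exactly. Their poses are not given: they have to be found in the camera images.
- spindle1_grip (a point): Grinding spindle hanging upright in the bamboo rack (may be absent). Wooden head 44 (its x) x 20 (y) x 44 mm tall; below it a steel collar 50 mm wide, 6 thick, resting on the rails; below that a flat-sided shaft 26 (x) x 14 (y), 60 long. Point: on the axis in the head, 18 mm under its top, 26 above the collar, 92 above the shaft's end. z up. All alike, fit any hub, also half a turn round.
- spindle2_grip (a point): Grinding spindle hanging upright in the bamboo rack (may be absent). Wooden head 44 (its x) x 20 (y) x 44 mm tall; below it a steel collar 50 mm wide, 6 thick, resting on the rails; below that a flat-sided shaft 26 (x) x 14 (y), 60 long. Point: on the axis in the head, 18 mm under its top, 26 above the collar, 92 above the shaft's end. z up. All alike, fit any hub, also half a turn round.
- spindle3_grip (a point): Grinding spindle hanging upright in the bamboo rack (may be absent). Wooden head 44 (its x) x 20 (y) x 44 mm tall; below it a steel collar 50 mm wide, 6 thick, resting on the rails; below that a flat-sided shaft 26 (x) x 14 (y), 60 long. Point: on the axis in the head, 18 mm under its top, 26 above the collar, 92 above the shaft's end. z up. All alike, fit any hub, also half a turn round.
- hub1_mouth (a point): Drive hub of the white spice mill: fixed aluminium block 64 (its x) x 60 (y) x 25 mm thick, slot 29 (x) x 17 (y) mm right through, chamfered, free space below. Point: slot centre at the top face, 80 mm above the counter, z up. Hubs stand 100 mm apart in a row, each at its own angle. Home: collar on this face, spindle's point 32 mm above this one.
- hub2_mouth (a point): Drive hub of the white spice mill: fixed aluminium block 64 (its x) x 60 (y) x 25 mm thick, slot 29 (x) x 17 (y) mm right through, chamfered, free space below. Point: slot centre at the top face, 80 mm above the counter, z up. Hubs stand 100 mm apart in a row, each at its own angle. Home: collar on this face, spindle's point 32 mm above this one.
- hub3_mouth (a point): Drive hub of the white spice mill: fixed aluminium block 64 (its x) x 60 (y) x 25 mm thick, slot 29 (x) x 17 (y) mm right through, chamfered, free space below. Point: slot centre at the top face, 80 mm above the counter, z up. Hubs stand 100 mm apart in a row, each at its own angle. Home: collar on this face, spindle's point 32 mm above this one.
- pad (a joint): The mill's sprung start pad: 0 at rest (up), 0.008 m fully down. It pushes back with about 2 N at first and 9 N fully down.
- pad_top (a point): Centre of the top of the sprung pad, a black rubber disc 76 mm across on the mill's low front foot (the foot's top is 14 mm below the resting pad top, which is 34 mm above the counter). It moves down with the pad. z up; the mill's row of hubs lies 145 mm away towards +x of this point.
- cup_mid (a point): Straight-sided open stainless steel cup, 58 mm outer diameter, 70 mm high, wall 3 mm, about 0.18 kg. This point is on its axis half-way up, 35 mm above its underside; z up. Starts upright on the bamboo tray.
- lid_grip (a point): White ceramic lid of the cup: disc 66 mm across, 6 thick; plug below 42 across, 7 deep (goes loosely into the cup's 52 mm mouth); round knob 22 across, 34 tall. Point: on the axis in the knob, 12 mm under its top, 22 above the disc, 35 above the plug's underside; z up. Starts right way up on the tray, on its plug. When on, it is 63 mm above the cup's point.
- coaster_top (a point): Centre of the top of the cork coaster, a fixed disc 90 mm across and 4 mm thick lying on the bamboo tray; the tray is 10 mm thick.
- crock: Bystander, not part of the job: earthenware crock with its lid, 145 mm across, 150 mm tall; origin at the centre of its underside.
- grinder: Bystander, not part of the job: green plastic push-button pepper grinder, 56 mm across, 142 mm tall; origin at the centre of its underside.
- cellar: Bystander, not part of the job: low open glass salt cellar, 72 mm across, 35 mm tall; origin at the centre of its underside.
- spoons: Bystander, not part of the job: set of three steel measuring spoons on a ring, flat, about 105 mm long, 8 mm high, origin at the ring, spoons fan out along x.
- bowl: Bystander, not part of the job: small blue ceramic bowl, 90 mm across, 40 mm tall; origin at the centre of its underside.
- oil: Bystander, not part of the job: amber glass oil bottle, 60 mm across, 170 mm tall; origin at the centre of its underside.
- jar: Bystander, not part of the job: glass jar, 70 mm across, 90 mm tall; origin at the centre of its underside.
Things that resemble listed ones, but are neither listed nor needed, are in the scene too. What is shaped like the part that bears cup_mid but orange is not meant.

How it is judged:
By the outcome, as a careful person would: the job done as asked, in the order asked, and still so for the second after the job is handed in, with the robot touching nothing.
Of spindle1, spindle2, spindle3 only 2 to 3 are there at a start; the rules pass over those that are not, and their reading is None.
At some moment in a run one of cup, lid may be knocked a few centimetres aside while the robot is not near it.
It also fails if it takes over 210 s, if anything falls off the work surface, if the arm or the gripper's body presses on something with over 40 N, if the wrist force passes 120 N, or if a joint passes its speed limit or range.

ROBOT

A 6-joint arm with a two-finger parallel gripper is mounted at the origin on the work surface. World frame = base frame: x ahead of the robot, y to its left, z up, the work surface at z = 0. Lengths are in m, angles in rad, forces in N, time in s.
With the tool pointing down it reaches from about 0.35 to 0.775 m from the base axis. Payload 7.3 kg.
Tool frame: the origin (TCP) lies at the very end of the fingers, on their centre line; the grasp point (between the pads) lies 19 mm behind it (robot.tcp_to_grasp is the distance from the TCP to the grasp point, in m); z points along the fingers, y is the direction in which the jaws open and shut (so a half turn about z gives the same grasp; the last joint's range is limited). The gripper opens to 92 mm and grips with 3 to 60 N. Pads are 19 mm wide; open, the fingers measure 130 mm over their backs; the gripper's body (75 mm by 190 mm) begins 47 mm behind the grasp point.
Start: joints at [1.086, 0.342, 1.524, -0, 1.275, -0.146], TCP at [0.174, 0.495, 0.202] pointing down, gripper open.
Joint ranges: [-2.53, 2.53], [-0.77, 2.02], [0.04, 2.7], [-1, 4.14], [0.28, 2.66], [-3.11, 3.11]. Speed limits (rad/s): [2.57, 2.57, 3.14, 3.14, 3.14, 3.14].

INTERFACE

Orientations are given as [roll, pitch, yaw] about the fixed x, y, z axes, in that order (R = Rz(yaw) Ry(pitch) Rx(roll)).
In Python, from cell import robot gives the robot as it stands.
- The arm moves only by the tool arm_command, never from a script. Its argument "motion" is a list that holds one entry, the list of rows, each a list of 7 numbers: the turn, a rotation vector about the tool's x, y, z in units of 90 degrees (1.0 is 90 degrees), then the shift along the tool's x, y, z in units of 30 cm (1.0 is 30 cm), then the opening, from -1 (shut) to 1 (fully open). In form: [[[wx, wy, wz, tx, ty, tz, grip], ...]]. A call has 1 to 8 rows; each row is the pose to reach, as a shift and turn from the pose commanded when the call began, along the tool's axes at that moment; what a row does not reach only later rows make up. A row lasts 1/10 s, in which the tool goes at most 50 mm and 8.59 degrees, less where a joint would pass 70% of its speed; a pose out of reach is approached as far as the arm can. A call with a number of a shift or a turn outside -1 to 1 is refused whole. A call with a gripper value outside its range is refused whole. The fingers move at their own pace and stop on an object; "grip_force" is the grip in N (left out, the last holds). Time passes only in rows, so rows that repeat a pose let the fingers close. It gives the time, the measured TCP pose, the force and the opening at its end, in the units of the state.
- robot.observe(): the state, without advancing time (a new reading comes with each control period).
- robot.read_camera(name): name is "scene" or "top" or "wrist"; returns a dict with "image" (400x640x3 uint8, red, green, blue), "z_map" (400x640 float32, m along the optical axis (not along the pixel's ray), 0 where there is no reading), "fov_y" (degrees; the focal length in pixels is half the picture's height over the tangent of half this angle, whatever the lens; pixels are square), "cx", "cy" (the principal point, pixels), "k1" (the pictures are not rectified: a ray, as slopes to the right and down, at radius r is drawn at 1 + k1 r^2 times it, then the intrinsics apply), "cam_to_world" (4x4, takes a point from camera to world coordinates). Camera axes: x right, y down, z forward; pixel columns grow to the right and rows downward; lengths in m; the calibration is good to about 2 mm. A picture is of the moment at which its call begins.
- robot.hand_in(): hands the job in, once; it reports no verdict.
The state is a dict: "time": time; "qpos": joint angles; "qvel": joint speeds; "joint_efforts": joint torques, N m; "tool_pos": TCP position; "tool_rot": TCP orientation; "contact_force": force on the tool from outside, world axes, zero at the start; "torque": the same for the moment, N m; "opening": finger opening in m.
Only numpy, scipy, OpenCV 4.12 (cv2) and the standard library are available. Lean on these libraries where they do the work, as an engineer would, in place of code of your own. Each camera call takes 0.05 s, during which the arm holds its last target.

## Working session

There is one attempt and no reset: what is moved stays moved. The work goes in short steps, Python scripts to look and compute and a tool call to move; the robot and the scene stay as the last step left them, time stands still between calls to the robot, and variables do not carry over. Pictures are saved under pics/ and viewed, and the job is handed in when it is done.

Besides the shell and the picture viewer there is one more tool, called after "Request:" as name(argument=value, ...) on one line, values as JSON. arm_command: Moves the arm, as the interface text tells. Its arguments: {"type":"object","properties":{"motion":{"type":"array"},"grip_force":{"type":"number"}},"required":["motion"]}

```bash
ls; mkdir -p pics; python3 - <<'E'
from cell import robot
import cv2
print(robot.observe())
for n in ("scene","top","wrist"):
    d=robot.read_camera(n); cv2.imwrite(f"pics/{n}0.png",d["image"][:,:,::-1]); print(n,d["fov_y"],d["cx"],d["cy"],d["k1"],d["cam_to_world"].round(3).tolist())
    import numpy as np; np.savez(f"pics/{n}0.npz",**d)
E
```

```text
pics
{'time': 0.0, 'qpos': array([ 1.08597946e+00,  3.42742631e-01,  1.52503600e+00,  1.23941411e-05,
        1.27538609e+00, -1.46047321e-01]), 'qvel': array([-0.00082304,  0.00067099, -0.00127342,  0.0004368 , -0.00091916,
        0.00125836]), 'joint_efforts': array([-3.04554296e-04, -4.31236446e+01, -2.44223696e+01,  7.18862540e-02,
        5.56028215e-02, -1.12452753e-04]), 'tool_pos': array([0.17425782, 0.49475868, 0.20102803]), 'tool_rot': array([-3.14003904e+00, -2.40506868e-04,  2.80281931e+00]), 'contact_force': array([ 0.31067155, -0.03660579, -0.34383662]), 'torque': array([-0.03641308,  0.00794991, -0.03841598]), 'opening': 0.09203941871435033}
scene 47.29178426169383 318.33993619680456 206.23623730718788 -0.03931489971688077 [[-0.183, 0.842, -0.508, 1.17], [0.983, 0.157, -0.093, 0.11], [0.001, -0.516, -0.856, 1.252], [0.0, 0.0, 0.0, 1.0]]
top 51.33787340954244 320.46238141812665 197.09201977875944 -0.08368257366186778 [[-0.022, -0.996, 0.084, 0.375], [-1.0, 0.022, -0.006, -0.042], [0.004, -0.084, -0.996, 1.493], [0.0, 0.0, 0.0, 1.0]]
wrist 61.64359442622343 322.74201149202224 193.83930991702394 0.0021876386445932425 [[0.332, 0.915, 0.23, 0.112], [0.943, -0.322, -0.083, 0.516], [-0.002, 0.244, -0.97, 0.385], [0.0, 0.0, 0.0, 1.0]]
```

View pics/scene0.png

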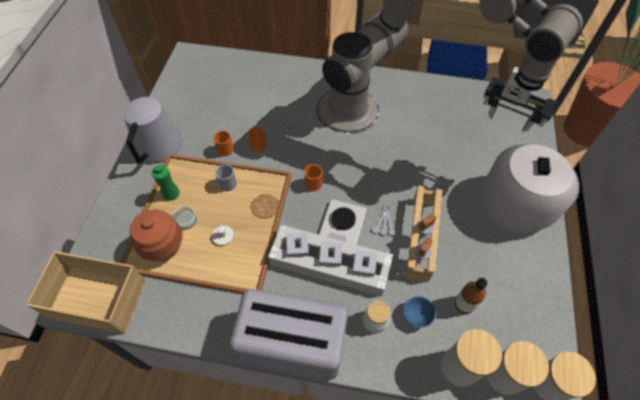

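View pics/top0.png

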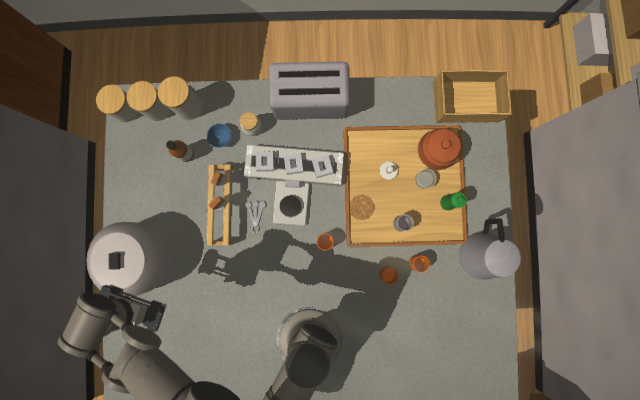

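View pics/wrist0.png

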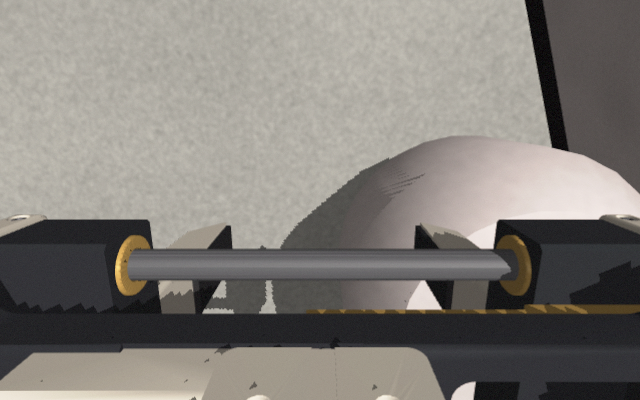

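The top view shows two spindles in the rack, near (217,177) and (214,202). The three hubs are near (263,160), (292,163) and (322,165), and the pad is at (290,205). The steel cup is at (403,223), with orange look-alikes at (325,241), (388,274) and (420,262). The lid is at (389,170), the coaster at (361,207), and the glass cellar at (426,178) looks like neither. Next I'll zoom in and measure.

```bash
cat > h.py <<'E'
import numpy as np, cv2
def load(f): return dict(np.load(f))
def K(d):
    f=200/np.tan(np.radians(d["fov_y"])/2); return f
def rays(d,u,v):
    f=K(d); x=(np.asarray(u,float)-d["cx"])/f; y=(np.asarray(v,float)-d["cy"])/f
    rd=np.hypot(x,y); r=rd.copy()
    for _ in range(20): r=rd/(1+d["k1"]*r*r)
    s=1/(1+d["k1"]*r*r); return x*s,y*s
def p2w(d,u,v,z):
    x,y=rays(d,u,v); P=np.stack([x*z,y*z,np.ones_like(x)*z],-1)
    T=d["cam_to_world"]; return P@T[:3,:3].T+T[:3,3]
def onplane(d,u,v,h):
    x,y=rays(d,u,v); T=d["cam_to_world"]; dr=np.stack([x,y,np.ones_like(x)],-1)@T[:3,:3].T; o=T[:3,3]
    t=(h-o[2])/dr[...,2]; return o+dr*t[...,None]
def w2p(d,P):
    T=d["cam_to_world"]; c=(np.asarray(P,float)-T[:3,3])@T[:3,:3]; x=c[...,0]/c[...,2]; y=c[...,1]/c[...,2]
    s=1+d["k1"]*(x*x+y*y); return np.stack([x*s*K(d)+d["cx"],y*s*K(d)+d["cy"]],-1)
def cloud(d):
    v,u=np.mgrid[:400,:640]; P=p2w(d,u,v,d["z_map"]); P[d["z_map"]<=0]=np.nan; return P
def ortho(d,x0,x1,y0,y1,h,s=0.0005):
    "rectified image at height h; rows: x decreasing downwards, cols: y decreasing to right (as top camera)"
    xs=np.arange(x1,x0,-s); ys=np.arange(y1,y0,-s); X,Y=np.meshgrid(xs,ys,indexing='ij')
    p=w2p(d,np.stack([X,Y,np.full_like(X,h)],-1)).astype(np.float32)
    return cv2.remap(d["image"],p[...,0],p[...,1],cv2.INTER_CUBIC)[:,:,::-1]
E
python3 - <<'E'
from h import *
t=load("pics/top0.npz"); s=load("pics/scene0.npz")
for n,d in(("t",t),("s",s)):
    P=cloud(d)
    for nm,(u,v) in dict(t=dict(tray=(400,200),counter=(250,260),hubA=(270,160),pad=(290,205),cup=(403,220),lid=(389,169),coast=(361,207),sp1=(217,175),sp2=(214,202)),s=dict(tray=(200,200),coast=(265,205),pad=(343,217),cup=(227,175),lid=(222,233),sp1=(429,222),sp2=(426,243))) [n].items(): print(n,nm,P[v,u].round(3))
cv2.imwrite("pics/a.png",cv2.resize(t["image"][140:250,195:355,::-1],None,fx=5,fy=5,interpolation=cv2.INTER_CUBIC))
cv2.imwrite("pics/b.png",cv2.resize(s["image"][150:290,260:450,::-1],None,fx=4.2,fy=4.2,interpolation=cv2.INTER_CUBIC))
E
```

```text
t tray [ 0.483 -0.335  0.013]
t counter [ 0.281  0.206 -0.004]
t hubA [0.626 0.121 0.075]
t pad [0.472 0.057 0.038]
t cup [ 0.411 -0.343  0.015]
t lid [ 0.589 -0.293  0.054]
t coast [ 0.461 -0.194  0.019]
t sp1 [0.571 0.292 0.126]
t sp2 [0.481 0.302 0.126]
s tray [ 0.48  -0.403  0.009]
s coast [ 0.461 -0.192  0.012]
s pad [0.472 0.059 0.034]
s cup [ 0.379 -0.34   0.023]
s lid [ 0.603 -0.285  0.053]
s sp1 [0.498 0.304 0.129]
s sp2 [0.563 0.301 0.124]
```

View pics/a.png

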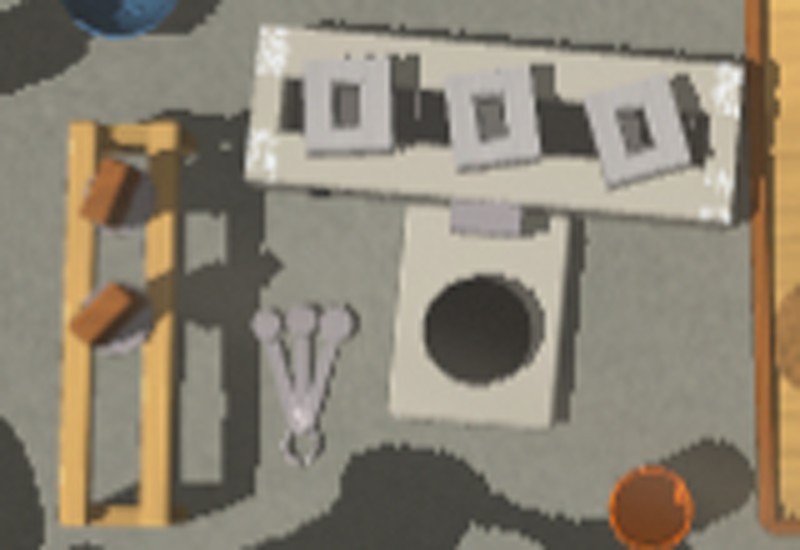

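View pics/b.png

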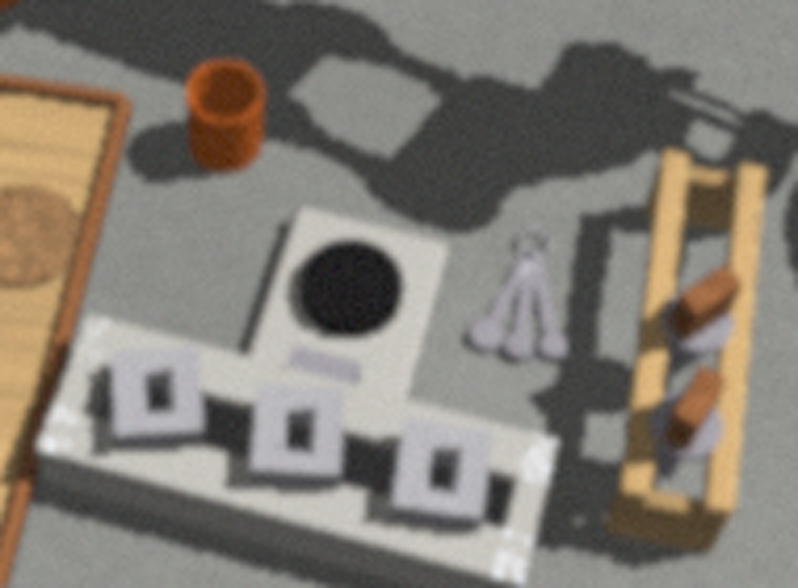

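```bash
cat > m.py <<'E'
import numpy as np, sys
from scipy.spatial.transform import Rotation as R
from cell import robot
def down(yaw): return R.from_euler('xyz',[np.pi,0,yaw])
def delta(x,y,z,yaw,st=None):
    st=st or robot.observe()
    R0=R.from_euler('xyz',st["tool_rot"]); p=np.array(st["tool_pos"])
    best=None
    for k in (0,np.pi,-np.pi):
        rv=(R0.inv()*down(yaw+k)).as_rotvec()
        if best is None or np.linalg.norm(rv)<np.linalg.norm(best)-1e-6: best=rv
    t=R0.inv().apply(np.array([x,y,z])-p)
    print("yaw now %.4f z %.4f q6 %.2f"%(st["tool_rot"][2],p[2],st["qpos"][5]),"turn",(best/(np.pi/2)).round(4),"shift",(t/0.3).round(4), "mm",(t*1000).round(1))
if __name__=="__main__": delta(*[float(a) for a in sys.argv[1:5]])
E
python3 m.py 0.53 0.30 0.28 2.803;python3 m.py 0.174 0.495 0.28 2.803
```

```text
yaw now 2.8028 z 0.2012 q6 -0.15 turn [-0.0008 -0.0001 -0.0001] shift [-1.3341 -0.2189 -0.2626] mm [-400.2  -65.7  -78.8]
yaw now 2.8028 z 0.2012 q6 -0.15 turn [-0.0008 -0.0001 -0.0001] shift [ 1.200e-03 -2.000e-04 -2.627e-01] mm [  0.4  -0.1 -78.8]
```

Request:
arm_command(motion=[[[0, 0, 0, 0, 0, -0.26, 0.1], [0, 0, 0, 0, 0, -0.26, 0.1], [0, 0, 0, -0.9, 0, -0.26, 0.1], [0, 0, 0, -0.9, -0.2, -0.26, 0.1], [0, 0, 0, -0.9, -0.2, -0.26, 0.1], [0, 0, 0, -0.9, -0.2, -0.26, 0.1], [0, 0, 0, -0.9, -0.2, -0.26, 0.1], [0, 0, 0, -0.9, -0.2, -0.26, 0.1]]])

```text
time: 0.95
tool_pos: [0.4117, 0.3464, 0.2793]
tool_rot: [-3.141, 0.0, 2.8]
contact_force: [-0.2, 0.9, -0.4]
opening: 0.0506
```

```bash
python3 m.py 0.53 0.30 0.28 2.803
```

```text
yaw now 2.8002 z 0.2793 q6 -0.67 turn [-0.0006  0.0002 -0.0018] shift [-0.4233 -0.0135 -0.0023] mm [-127.    -4.1   -0.7]
```

Request:
arm_command(motion=[[[0, 0, 0, -0.42, 0, 0, 0.1], [0, 0, 0, -0.42, 0, 0, 0.1], [0, 0, 0, -0.42, 0, 0, 0.1], [0, 0, 0, -0.42, 0, 0, 0.1], [0, 0, 0, -0.42, 0, 0, 0.1], [0, 0, 0, -0.42, 0, 0, 0.1]]])

```text
time: 1.55
tool_pos: [0.5269, 0.3076, 0.2798]
tool_rot: [-3.142, -0.001, 2.804]
contact_force: [-0.0, 0.3, 0.1]
opening: 0.0505
```

```bash
cat > cam.py <<'E'
import sys,cv2,numpy as np
from cell import robot
n,tag=sys.argv[1:3]
d=robot.read_camera(n); np.savez(f"pics/{tag}.npz",**d); cv2.imwrite(f"pics/{tag}.png",d["image"][:,:,::-1])
s=robot.observe(); print(s["tool_pos"].round(4),s["tool_rot"].round(4),s["contact_force"].round(2),round(s["opening"],4))
E
python3 cam.py wrist w1
```

```text
[0.5268 0.3077 0.2801] [ 3.1413e+00 -2.0000e-04  2.8042e+00] [0.44 0.14 0.1 ] 0.0505
```

View pics/w1.png

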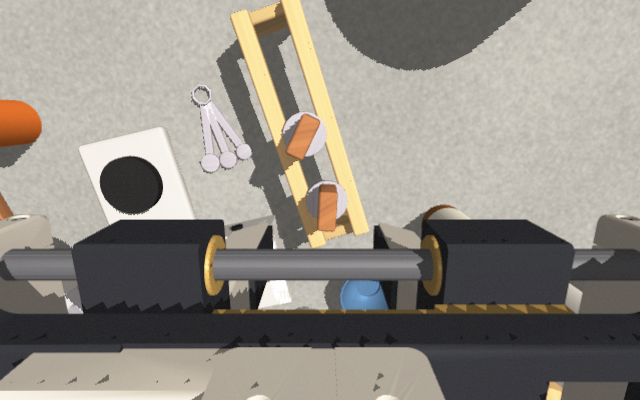

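Wrist view: heads at (303,137) and (328,207), only two spindles, and the pad disc at (131,185).

```bash
python3 - <<'E'
from h import *
def fit(d,name):
    P=cloud(d); hsv=cv2.cvtColor(d["image"],cv2.COLOR_RGB2HSV)
    m=(hsv[...,0]<14)&(hsv[...,1]>110)&(P[...,0]>.4)&(P[...,0]<.64)&(P[...,1]>.22)&(P[...,1]<.38)&(P[...,2]>.1)
    n,l,st,c=cv2.connectedComponentsWithStats(m.astype(np.uint8))
    for i in range(1,n):
        if st[i,4]<15: continue
        p=P[l==i]; zt=np.percentile(p[:,2],85); q=p[p[:,2]>zt-0.006]
        # rectified pixels on plane zt
        v,u=np.nonzero(l==i); k=p[:,2]>zt-0.006
        w=onplane(d,u[k],v[k],zt)[:,:2]
        r=cv2.minAreaRect((w*1000).astype(np.float32))
        print(name,st[i,4],len(w),"zt %.4f"%zt,"med z %.4f"%np.median(q[:,2]),"mean",w.mean(0).round(4),"rect",r)
fit(load("pics/w1.npz"),"w"); fit(load("pics/top0.npz"),"t"); fit(load("pics/scene0.npz"),"s")
E
```

```text
w 836 835 zt 0.1261 med z 0.1253 mean [0.4829 0.3006] rect ((483.0852966308594, 300.3440856933594), (19.04865074157715, 43.381160736083984), 44.72586441040039)
w 781 712 zt 0.1260 med z 0.1252 mean [0.5636 0.2983] rect ((563.4994506835938, 298.2486267089844), (19.201763153076172, 43.91493606567383), 67.78009796142578)
t 62 47 zt 0.1278 med z 0.1256 mean [0.562  0.2964] rect ((562.8806762695312, 295.65057373046875), (17.08089828491211, 38.855125427246094), 71.47786712646484)
t 62 50 zt 0.1267 med z 0.1242 mean [0.4797 0.2977] rect ((479.60675048828125, 297.11077880859375), (18.997066497802734, 37.28206253051758), 44.14871597290039)
s 105 75 zt 0.1271 med z 0.1250 mean [0.4886 0.3017] rect ((488.740234375, 302.07171630859375), (18.282711029052734, 40.924705505371094), 46.9239616394043)
s 89 76 zt 0.1267 med z 0.1246 mean [0.5698 0.2997] rect ((569.7266845703125, 299.6555480957031), (16.060840606689453, 43.91463088989258), 66.83183288574219)
```

```bash
python3 m.py 0.5636 0.2983 0.18 2.754;python3 m.py 0.5636 0.2983 0.0885 2.754
```

```text
yaw now 2.8042 z 0.2801 q6 -0.83 turn [ 0.0002 -0.0001  0.032 ] shift [-0.1261  0.0108  0.3335] mm [-37.8   3.2 100.1]
yaw now 2.8042 z 0.2801 q6 -0.83 turn [ 0.0002 -0.0001  0.032 ] shift [-0.1261  0.0107  0.6385] mm [-37.8   3.2 191.6]
```

Request:
arm_command(motion=[[[0, 0, 0.032, -0.126, 0.0107, 0, 0.1], [0, 0, 0.032, -0.126, 0.0107, 0.16, 0.1], [0, 0, 0.032, -0.126, 0.0107, 0.33, 0.1], [0, 0, 0.032, -0.126, 0.0107, 0.42, 0.1], [0, 0, 0.032, -0.126, 0.0107, 0.42, 0.1]]])

```text
time: 2.1
tool_pos: [0.5612, 0.2973, 0.1495]
tool_rot: [-3.136, -0.007, 2.754]
contact_force: [0.4, 0.0, -0.5]
opening: 0.0504
```

```bash
python3 m.py 0.5636 0.2983 0.0885 2.754; python3 cam.py wrist w2
```

```text
yaw now 2.7540 z 0.1495 q6 -0.82 turn [-0.0038 -0.0042  0.    ] shift [-0.0074  0.0074  0.2032] mm [-2.2  2.2 61. ]
[0.5631 0.2979 0.1529] [-3.1394e+00 -2.5000e-03  2.7539e+00] [-1.11 -0.25  1.34] 0.0502
```

View pics/w2.png

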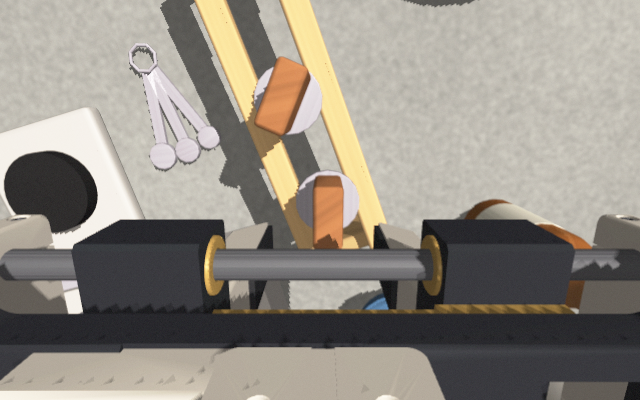

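```bash
python3 m.py 0.5636 0.2983 0.0885 2.754
```

```text
yaw now 2.7539 z 0.1529 q6 -0.82 turn [-0.0014 -0.0016 -0.0001] shift [-0.0015  0.0023  0.2146] mm [-0.5  0.7 64.4]
```

Request:
arm_command(motion=[[[0, 0, 0, 0, 0, 0.1, 0.1], [0, 0, 0, 0, 0, 0.18, 0.1], [0, 0, 0, 0, 0, 0.218, 0.1], [0, 0, 0, 0, 0, 0.218, 0.1], [0, 0, 0, 0, 0, 0.218, 0.1]]])

```text
time: 2.65
tool_pos: [0.5658, 0.2981, 0.0905]
tool_rot: [3.139, 0.002, 2.753]
contact_force: [0.4, 0.6, -0.2]
opening: 0.0506
```

Request:
arm_command(motion=[[[0, 0, 0, 0, 0, 0, -1], [0, 0, 0, 0, 0, 0, -1], [0, 0, 0, 0, 0, 0, -1], [0, 0, 0, 0, 0, 0, -1], [0, 0, 0, 0, 0, 0, -1], [0, 0, 0, 0, 0, 0, -1]]], grip_force=30)

```text
time: 3.25
tool_pos: [0.565, 0.2976, 0.0886]
tool_rot: [3.141, 0.0, 2.752]
contact_force: [0.0, 1.2, 1.7]
opening: 0.0197
```

```bash
python3 m.py 0.5636 0.2983 0.0885 2.754
```

```text
yaw now 2.7525 z 0.0886 q6 -0.82 turn [ 0.0004  0.0002 -0.001 ] shift [0.005  0.0003 0.0003] mm [1.5 0.1 0.1]
```

Request:
arm_command(motion=[[[0, 0, 0, 0, 0, -0.05, -1], [0, 0, 0, 0, 0, -0.15, -1], [0, 0, 0, 0, 0, -0.3, -1], [0, 0, 0, 0, 0, -0.45, -1], [0, 0, 0, 0, 0, -0.55, -1], [0, 0, 0, 0, 0, -0.6, -1], [0, 0, 0, 0, 0, -0.6, -1], [0, 0, 0, 0, 0, -0.6, -1]]])

```text
time: 4.05
tool_pos: [0.5643, 0.2972, 0.2671]
tool_rot: [-3.14, -0.001, 2.752]
contact_force: [-0.1, 0.6, -1.5]
opening: 0.0198
```

```bash
python3 m.py 0.67 0.06 0.27 2.754; python3 cam.py wrist w3
```

```text
yaw now 2.7524 z 0.2671 q6 -0.82 turn [-0.0007 -0.0008 -0.001 ] shift [-0.6258 -0.598  -0.0096] mm [-187.8 -179.4   -2.9]
[0.5641 0.2971 0.2664] [-3.1394e+00 -2.3000e-03  2.7525e+00] [ 0.26 -0.11 -1.58] 0.0196
```

View pics/w3.png

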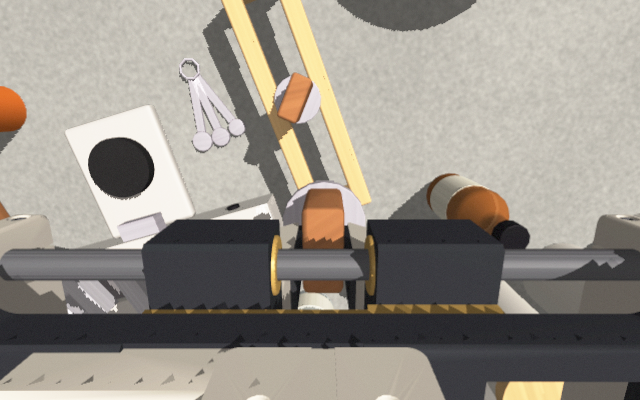

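```bash
python3 - <<'E'
from h import *
d=load("pics/w3.npz")
for y in range(180,226,3): print(y,d["image"][y,310:335:8].tolist(), d["z_map"][y,320].round(4))
import numpy as np
from scipy.spatial.transform import Rotation as R
P=cloud(d); p=np.array([0.5641,0.2971,0.2664]); R0=R.from_euler('xyz',[-3.1394,-.0023,2.7525])
hsv=cv2.cvtColor(d["image"],cv2.COLOR_RGB2HSV)
for y in range(170,246,3):
    print(y,(R0.inv().apply(P[y,305:340:10]-p)*1000).round(1).tolist())
E
```

```text
180 [[254, 239, 173], [127, 123, 123], [124, 118, 119], [198, 195, 186]] 0.2553
183 [[161, 143, 127], [221, 214, 219], [224, 217, 222], [176, 167, 172]] 0.1959
186 [[230, 222, 227], [230, 222, 227], [224, 218, 222], [230, 223, 227]] 0.1955
189 [[143, 117, 108], [132, 94, 68], [146, 103, 76], [149, 105, 78]] 0.1884
192 [[115, 74, 48], [126, 82, 51], [141, 92, 59], [140, 94, 60]] 0.1815
195 [[121, 80, 52], [135, 91, 56], [152, 102, 64], [152, 100, 62]] 0.1763
198 [[127, 81, 52], [146, 97, 62], [153, 101, 65], [154, 102, 65]] 0.17
201 [[139, 93, 61], [148, 96, 64], [153, 98, 63], [155, 103, 66]] 0.1642
204 [[144, 95, 61], [147, 96, 62], [153, 99, 65], [153, 100, 63]] 0.1586
207 [[156, 103, 66], [158, 103, 67], [162, 107, 67], [165, 108, 69]] 0.1554
210 [[216, 140, 91], [218, 141, 88], [224, 148, 95], [225, 150, 93]] 0.1539
213 [[219, 143, 92], [223, 148, 93], [224, 148, 92], [222, 147, 92]] 0.154
216 [[219, 142, 89], [222, 145, 92], [223, 147, 90], [218, 142, 89]] 0.0
219 [[222, 147, 93], [222, 147, 91], [220, 145, 92], [219, 145, 92]] 0.1526
222 [[221, 143, 91], [223, 147, 93], [218, 1
[... 1647 characters left out ...]
.3], [15.6, 5.0, -38.3]]
224 [[13.8, -8.9, -37.3], [13.9, -4.2, -37.5], [13.8, 0.4, -37.3], [13.9, 5.0, -37.4]]
227 [[12.0, -8.9, -36.4], [12.4, -4.2, -37.3], [12.9, 0.4, -38.9], [12.7, 5.0, -38.2]]
230 [[10.9, -8.9, -37.4], [11.4, -4.2, -38.7], [11.2, 0.4, -38.2], [11.4, 5.0, -38.6]]
233 [[8.9, -9.0, -36.1], [9.6, -4.2, -37.7], [9.5, 0.4, -37.5], [9.6, 5.0, -37.8]]
236 [[7.7, -9.0, -36.7], [8.2, -4.3, -38.0], [8.3, 0.4, -38.3], [8.0, 5.1, -37.4]]
239 [[6.1, -9.0, -36.5], [6.6, -4.3, -37.8], [6.4, 0.4, -37.2], [6.5, 5.1, -37.6]]
242 [[4.6, -9.0, -36.5], [4.9, -4.3, -37.3], [5.3, 0.4, -38.3], [5.4, 5.0, -38.6]]
245 [[3.5, -9.0, -37.5], [3.9, -4.3, -38.6], [3.8, 0.4, -38.2], [3.5, 5.1, -37.6]]
```

Request:
arm_command(motion=[[[0, 0, 0, -0.15, -0.15, 0, -1], [0, 0, 0, -0.3, -0.3, 0, -1], [0, 0, 0, -0.45, -0.45, 0, -1], [0, 0, 0, -0.6, -0.58, 0, -1], [0, 0, 0, -0.625, -0.598, 0, -1], [0, 0, 0, -0.625, -0.598, 0, -1], [0, 0, 0, -0.625, -0.598, 0, -1], [0, 0, 0, -0.625, -0.598, 0, -1]]])

```text
time: 4.9
tool_pos: [0.6695, 0.0613, 0.267]
tool_rot: [-3.141, -0.003, 2.753]
contact_force: [-0.5, 0.3, -0.2]
opening: 0.0194
```

```bash
python3 cam.py wrist w4
```

```text
[0.6694 0.062  0.2676] [ 3.1415e+00 -1.8000e-03  2.7541e+00] [ 0.38 -0.13 -0.85] 0.0196
```

View pics/w4.png

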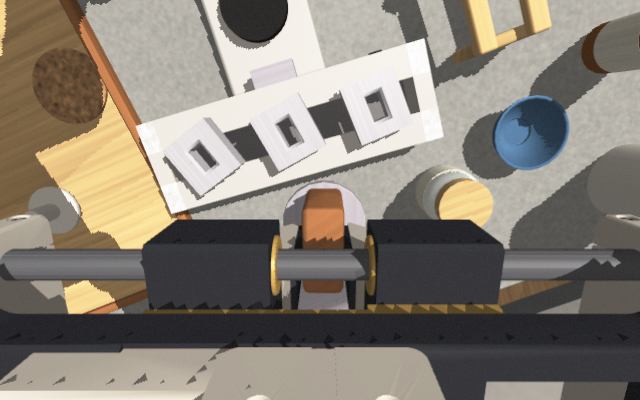

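Wrist view: three free hubs at (204,156), (288,130) and (375,103).

```bash
python3 - <<'E'
from h import *
d=load("pics/w4.npz"); P=cloud(d)
print(d["image"][215,290:355,0].tolist())
for u,v in((204,140),(188,150),(288,112),(300,140),(375,82),(390,100)): print(P[v,u].round(4))
m=(np.abs(P[...,2]-0.08)<0.006)
n,l,st,c=cv2.connectedComponentsWithStats(m.astype(np.uint8))
for i in range(1,n):
    if st[i,4]<500: continue
    v,u=np.nonzero(l==i); w=onplane(d,u,v,0.08)[:,:2]*1000
    print(st[i],c[i].round(0),"medz %.4f"%np.median(P[l==i][:,2]),cv2.minAreaRect(w.astype(np.float32)))
    # hole
    a=(l==i).astype(np.uint8); cs,hi=cv2.findContours(a,cv2.RETR_CCOMP,cv2.CHAIN_APPROX_NONE)
    for cc,hh in zip(cs,hi[0]):
        if hh[3]>=0 and len(cc)>25:
            w=onplane(d,cc[:,0,0],cc[:,0,1],0.08)[:,:2]*1000; print("   hole",cv2.minAreaRect(w.astype(np.float32)))
im=ortho(d,.56,.7,-.12,.2,.08,.0004); cv2.imwrite("pics/o4.png",im); print(im.shape)
E
```

```text
[101, 103, 102, 103, 103, 101, 97, 99, 99, 102, 103, 95, 102, 125, 145, 164, 182, 198, 203, 204, 201, 203, 206, 208, 210, 210, 208, 209, 209, 210, 212, 210, 210, 211, 211, 214, 213, 214, 214, 212, 210, 210, 206, 207, 205, 206, 205, 208, 206, 206, 207, 206, 209, 182, 193, 214, 216, 214, 217, 215, 217, 215, 218, 214, 212]
[ 0.5891 -0.0471  0.0809]
[ 0.592  -0.0696  0.0779]
[0.5966 0.0498 0.08  ]
[0.6292 0.0494 0.0745]
[0.6032 0.1468 0.0796]
[0.6263 0.1551 0.0811]
[466   0  31  54 921] [482.  25.] medz 0.0753 ((591.96533203125, 265.34161376953125), (19.554738998413086, 54.0892448425293), 88.0055160522461)
[527   0  25  34 570] [539.  15.] medz 0.0752 ((604.437744140625, 321.13555908203125), (19.06528091430664, 33.185489654541016), 88.60687255859375)
[ 339   66   74   79 3071] [376. 105.] medz 0.0803 ((626.6279296875, 139.53257751464844), (63.98212432861328, 60.4388542175293), 1.0198906660079956)
   hole ((626.3262329101562, 138.897216796875), (18.81212043762207, 30.441102981567383), 89.39315795898438)
[ 249   92   77   79 2898] [287. 131.] medz 0.0804 ((615.6650390625, 40.359745025634766), (64.00872039794922, 60.31328582763672), 6.440543174743652)
   hole ((616.0372314453125, 40.90869903564453), (31.175260543823242, 18.25703239440918), 6.787001609802246)
[ 162  117   80   79 2864] [201. 156.] medz 0.0804 ((604.52783203125, -58.19075012207031), (64.09449768066406, 62.25747299194336), 14.364090919494629)
   hole ((604.9098510742188, -57.51652145385742), (29.8967227935791, 17.357975006103516), 14.64110279083252)
(350, 800, 3)
```

View pics/o4.png

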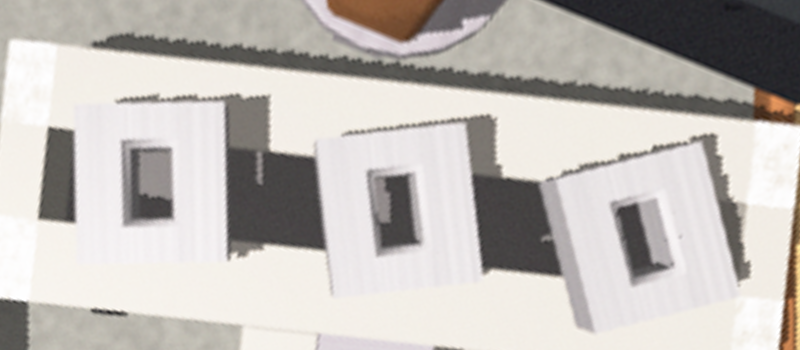

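```bash
python3 m.py 0.6262 0.1392 0.175 3.1486
```

```text
yaw now 2.7541 z 0.2676 q6 -1.21 turn [ 0.0003 -0.0011 -0.2512] shift [0.2302 0.1839 0.309 ] mm [69.1 55.2 92.7]
```

Request:
arm_command(motion=[[[0, 0, -0.08, 0.1, 0.08, 0, -1], [0, 0, -0.16, 0.2, 0.16, 0, -1], [0, 0, -0.24, 0.23, 0.184, 0.05, -1], [0, 0, -0.251, 0.23, 0.184, 0.2, -1], [0, 0, -0.251, 0.23, 0.184, 0.309, -1], [0, 0, -0.251, 0.23, 0.184, 0.309, -1], [0, 0, -0.251, 0.23, 0.184, 0.309, -1], [0, 0, -0.251, 0.23, 0.184, 0.309, -1]]])

```text
time: 5.75
tool_pos: [0.6284, 0.1384, 0.1783]
tool_rot: [3.141, 0.004, -3.136]
contact_force: [0.5, 0.7, -1.6]
opening: 0.0197
```

```bash
python3 m.py 0.6262 0.1392 0.175 3.1486; python3 cam.py wrist w5;  python3 m.py 0.6262 0.1392 0.175 3.1486
```

```text
yaw now -3.1356 z 0.1783 q6 -1.48 turn [ 0.0004  0.0028 -0.0006] shift [0.0074 0.0028 0.0111] mm [2.2 0.8 3.3]
[0.6285 0.1381 0.1783] [ 3.141   0.0045 -3.1359] [ 0.34 -0.57 -0.94] 0.0198
yaw now -3.1359 z 0.1783 q6 -1.48 turn [ 0.0004  0.0029 -0.0009] shift [0.0076 0.0036 0.011 ] mm [2.3 1.1 3.3]
```

View pics/w5.png

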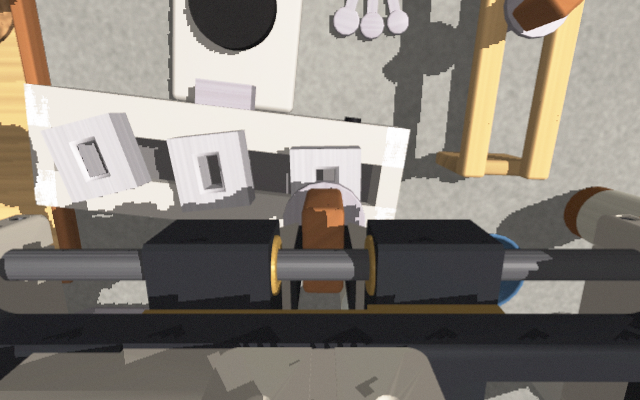

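Request:
arm_command(motion=[[[0, 0, 0, 0, 0, 0, -1], [0, 0, 0, 0, 0, 0, -1], [0, 0, 0, 0, 0, 0, -1]]])

```text
time: 6.1
tool_pos: [0.6275, 0.1375, 0.1762]
tool_rot: [3.141, 0.001, -3.137]
contact_force: [0.2, -0.5, -0.3]
opening: 0.0197
```

```bash
python3 m.py 0.6262 0.1392 0.175 3.1486; python3 - <<'E'
from h import *
d=load("pics/w5.npz"); P=cloud(d)
m=(np.abs(P[...,2]-0.08)<0.006)
n,l,st,c=cv2.connectedComponentsWithStats(m.astype(np.uint8))
for i in range(1,n):
    if st[i,4]<500: continue
    v,u=np.nonzero(l==i); w=onplane(d,u,v,0.08)[:,:2]*1000
    print(st[i],"medz %.4f"%np.median(P[l==i][:,2]),cv2.minAreaRect(w.astype(np.float32)))
E
```

```text
yaw now -3.1366 z 0.1762 q6 -1.48 turn [ 0.0001  0.0006 -0.0013] shift [0.0043 0.0058 0.004 ] mm [1.3 1.7 1.2]
[ 462    0  123  179 8217] medz 0.0754 ((550.1595458984375, 294.5549011230469), (75.13825988769531, 136.8330841064453), 88.42070007324219)
[  41  113  101   90 5140] medz 0.0804 ((604.427001953125, -57.133602142333984), (64.01224517822266, 64.52590942382812), 14.358678817749023)
[ 166  131   85   81 4791] medz 0.0804 ((615.6500244140625, 41.13984680175781), (64.33972930908203, 62.172515869140625), 6.416337966918945)
[ 289  147   72   53 2453] medz 0.0804 ((616.4754638671875, 139.4910888671875), (45.19094467163086, 60.07930374145508), 0.8992806077003479)
```

Request:
arm_command(motion=[[[0, 0, 0, 0.004, 0.006, 0, -1], [0, 0, 0, 0.004, 0.006, 0.03, -1], [0, 0, 0, 0.004, 0.006, 0.06, -1], [0, 0, 0, 0.004, 0.006, 0.08, -1], [0, 0, 0, 0.004, 0.006, 0.1, -1], [0, 0, 0, 0.004, 0.006, 0.1, -1]]])

```text
time: 6.7
tool_pos: [0.6256, 0.1393, 0.1442]
tool_rot: [-3.141, -0.002, -3.137]
contact_force: [0.2, 0.5, -1.0]
opening: 0.0195
```

```bash
python3 m.py 0.6262 0.1394 0.093 3.1486;python3 cam.py scene s5; python3 -c "
import cv2; im=cv2.imread('pics/s5.png'); cv2.imwrite('pics/s5c.png',cv2.resize(im[180:300,250:410],None,fx=5,fy=5,interpolation=2))"
```

```text
yaw now -3.1365 z 0.1442 q6 -1.48 turn [-0.0001 -0.0013 -0.0012] shift [-0.0025  0.0005  0.1708] mm [-0.7  0.1 51.2]
[0.6258 0.1393 0.1449] [-3.1416e+00 -1.1000e-03 -3.1365e+00] [ 0.9  -0.15 -2.28] 0.0195
```

View pics/s5c.png

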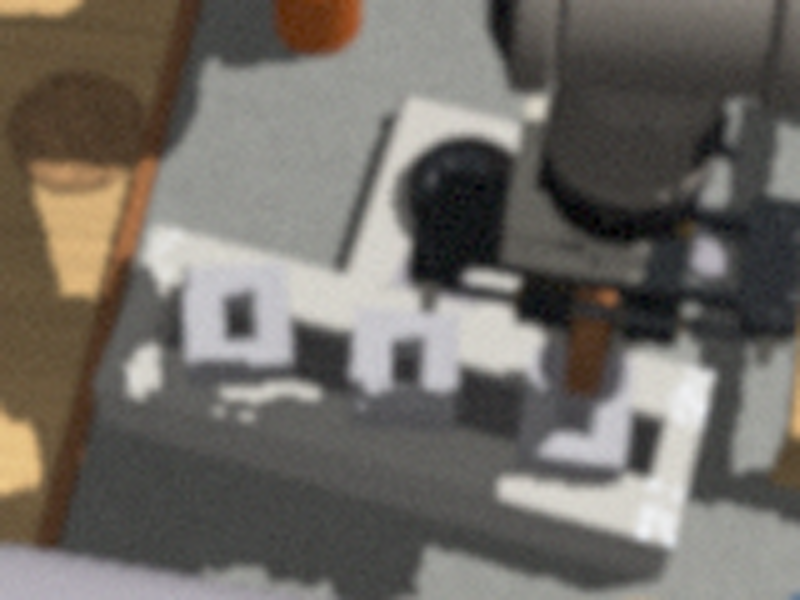

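Request:
arm_command(motion=[[[0, 0, 0, 0, 0, 0.03, -1], [0, 0, 0, 0, 0, 0.06, -1], [0, 0, 0, 0, 0, 0.09, -1], [0, 0, 0, 0, 0, 0.12, -1], [0, 0, 0, 0, 0, 0.14, -1], [0, 0, 0, 0, 0, 0.15, -1], [0, 0, 0, 0, 0, 0.155, -1], [0, 0, 0, 0, 0, 0.155, -1]]])

```text
time: 7.55
tool_pos: [0.6261, 0.1394, 0.0991]
tool_rot: [3.142, 0.0, -3.136]
contact_force: [0.2, 0.3, -0.1]
opening: 0.0195
```

```bash
python3 m.py 0.6262 0.1394 0.093 3.1486
```

```text
yaw now -3.1364 z 0.0991 q6 -1.48 turn [ 0.      0.     -0.0011] shift [-0.0003  0.0001  0.0204] mm [-0.1  0.   6.1]
```

Request:
arm_command(motion=[[[0, 0, 0, 0, 0, 0.008, -1], [0, 0, 0, 0, 0, 0.014, -1], [0, 0, 0, 0, 0, 0.018, -1], [0, 0, 0, 0, 0, 0.018, -1]]])

```text
time: 7.95
tool_pos: [0.6261, 0.1394, 0.0937]
tool_rot: [3.142, 0.0, -3.136]
contact_force: [0.0, 0.1, -1.1]
opening: 0.0198
```

Request:
arm_command(motion=[[[0, 0, 0, 0, 0, 0.003, -1], [0, 0, 0, 0, 0, 0.006, -1], [0, 0, 0, 0, 0, 0.006, -1]]])

```text
time: 8.25
tool_pos: [0.6263, 0.1396, 0.0935]
tool_rot: [3.141, 0.002, -3.136]
contact_force: [-2.5, 0.3, 7.5]
opening: 0.0194
```

Request:
arm_command(motion=[[[0, 0, 0, 0, 0, 0, 0.1], [0, 0, 0, 0, 0, 0, 0.1], [0, 0, 0, 0, 0, 0, 0.1], [0, 0, 0, 0, 0, -0.05, 0.1], [0, 0, 0, 0, 0, -0.2, 0.1], [0, 0, 0, 0, 0, -0.36, 0.1], [0, 0, 0, 0, 0, -0.5, 0.1], [0, 0, 0, 0, 0, -0.6, 0.1]]])

```text
time: 9.05
tool_pos: [0.6266, 0.1394, 0.2754]
tool_rot: [3.141, 0.004, -3.136]
contact_force: [0.2, -0.4, 0.4]
opening: 0.0504
```

```bash
python3 cam.py wrist w6; python3 m.py 0.487 0.3 0.20 2.351
```

```text
[0.6281 0.1395 0.2803] [ 3.1405  0.0112 -3.1364] [-0.99  0.34  3.33] 0.0503
yaw now -3.1364 z 0.2803 q6 -1.48 turn [0.0035 0.0065 0.5066] shift [0.4704 0.5371 0.2628] mm [141.1 161.1  78.9]
```

View pics/w6.png

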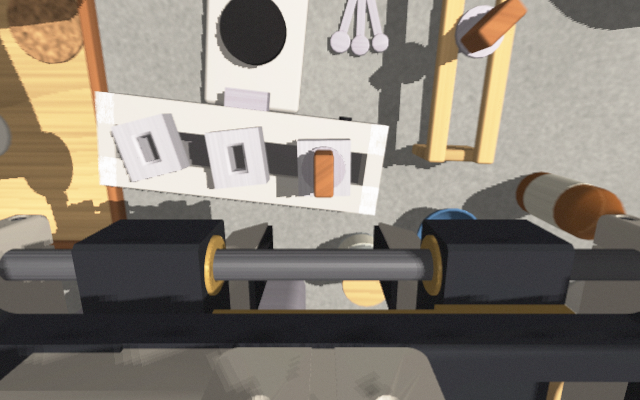

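```bash
python3 - <<'E'
from h import *
for f in("w2","w4","w6"):
    d=load(f"pics/{f}.npz")
    P=cloud(d); hsv=cv2.cvtColor(d["image"],cv2.COLOR_RGB2HSV)
    m=(hsv[...,0]<14)&(hsv[...,1]>110)&(P[...,0]>.4)&(P[...,0]<.7)&(P[...,1]>.1)&(P[...,1]<.38)&(P[...,2]>.119)&(P[...,2]<.14)
    n,l,st,c=cv2.connectedComponentsWithStats(m.astype(np.uint8))
    for i in range(1,n):
        if st[i,4]<150: continue
        v,u=np.nonzero(l==i); z=np.median(P[l==i][:,2]); w=onplane(d,u,v,z)[:,:2]
        print(f,st[i,:2],"z %.4f"%z,w.mean(0).round(4),cv2.minAreaRect((w*1000).astype(np.float32)))
E
```

```text
w2 [255  57] z 0.1253 [0.4835 0.3007] ((483.8157958984375, 300.4300231933594), (19.53285026550293, 43.021488189697266), 44.745582580566406)
w2 [313 184] z 0.1253 [0.5633 0.2986] ((563.7308349609375, 298.600830078125), (19.027494430541992, 42.97731399536133), 67.40821075439453)
w6 [474   0] z 0.1251 [0.4841 0.298 ] ((484.05743408203125, 297.745849609375), (20.469314575195312, 46.18154525756836), 44.163185119628906)
w6 [314 153] z 0.1302 [0.6245 0.139 ] ((624.783203125, 139.26002502441406), (18.719629287719727, 43.700870513916016), 89.93612670898438)
```

```bash
python3 m.py 0.4842 0.3003 0.18 2.351
```

```text
yaw now -3.1364 z 0.2803 q6 -1.48 turn [0.0035 0.0065 0.5066] shift [0.4805 0.5381 0.3294] mm [144.2 161.4  98.8]
```

Request:
arm_command(motion=[[[0, 0, 0.08, 0.1, 0.12, 0, 0.1], [0, 0, 0.17, 0.22, 0.25, 0, 0.1], [0, 0, 0.26, 0.34, 0.38, 0, 0.1], [0, 0, 0.35, 0.46, 0.5, 0.1, 0.1], [0, 0, 0.43, 0.48, 0.538, 0.2, 0.1], [0, 0, 0.506, 0.48, 0.538, 0.3, 0.1], [0, 0, 0.506, 0.48, 0.538, 0.3, 0.1], [0, 0, 0.506, 0.48, 0.538, 0.3, 0.1]]])

```text
time: 9.9
tool_pos: [0.4816, 0.2999, 0.1823]
tool_rot: [-3.141, 0.0, 2.355]
contact_force: [0.5, -0.1, 0.7]
opening: 0.0505
```

Request:
arm_command(motion=[[[0, 0, 0, 0, 0, 0, 0.1], [0, 0, 0, 0, 0, 0, 0.1], [0, 0, 0, 0, 0, 0, 0.1]]])

```text
time: 10.2
tool_pos: [0.4821, 0.2999, 0.1831]
tool_rot: [3.14, 0.001, 2.352]
contact_force: [-0.6, -0.1, 1.2]
opening: 0.0502
```

```bash
python3 m.py 0.4842 0.3003 0.0883 2.351
```

```text
yaw now 2.3519 z 0.1831 q6 -0.36 turn [0.0013 0.0005 0.0006] shift [-0.0037  0.0054  0.316 ] mm [-1.1  1.6 94.8]
```

Request:
arm_command(motion=[[[0, 0, 0, -0.004, 0.0054, 0.1, 0.1], [0, 0, 0, -0.004, 0.0054, 0.2, 0.1], [0, 0, 0, -0.004, 0.0054, 0.28, 0.1], [0, 0, 0, -0.004, 0.0054, 0.316, 0.1], [0, 0, 0, -0.004, 0.0054, 0.316, 0.1], [0, 0, 0, -0.004, 0.0054, 0.316, 0.1]]])

```text
time: 10.8
tool_pos: [0.4841, 0.3006, 0.0883]
tool_rot: [3.14, 0.001, 2.352]
contact_force: [0.3, 0.1, 0.5]
opening: 0.0505
```

Request:
arm_command(motion=[[[0, 0, 0, 0, 0, 0, -1], [0, 0, 0, 0, 0, 0, -1], [0, 0, 0, 0, 0, 0, -1], [0, 0, 0, 0, 0, 0, -1], [0, 0, 0, 0, 0, 0, -1]]])

```text
time: 11.3
tool_pos: [0.4834, 0.3004, 0.0874]
tool_rot: [3.141, 0.0, 2.352]
contact_force: [0.5, -0.5, 1.5]
opening: 0.02
```

Request:
arm_command(motion=[[[0, 0, 0, 0, 0, -0.05, -1], [0, 0, 0, 0, 0, -0.15, -1], [0, 0, 0, 0, 0, -0.3, -1], [0, 0, 0, 0, 0, -0.45, -1], [0, 0, 0, 0, 0, -0.55, -1], [0, 0, 0, 0, 0, -0.55, -1], [0, 0, 0, 0, 0, -0.55, -1]]])

```text
time: 12.0
tool_pos: [0.483, 0.3002, 0.2519]
tool_rot: [3.142, 0.0, 2.352]
contact_force: [0.1, -0.3, -2.3]
opening: 0.02
```

```bash
python3 cam.py wrist w7; cat > held.py <<'E'
import sys
from h import *
from m import *
d=load(f"pics/{sys.argv[1]}.npz"); P=cloud(d); s=robot.observe()
R0=R.from_euler('xyz',s["tool_rot"]); q=R0.inv().apply(P.reshape(-1,3)-s["tool_pos"]).reshape(400,640,3)*1000
for y in range(185,225,3): print(y,q[y,315:336:10].round(1).tolist())
E
python3 held.py w7;  python3 m.py 0.6158 0.0408 0.26 3.2559
```

```text
[0.4825 0.3    0.2508] [-3.1394e+00 -9.0000e-04  2.3520e+00] [ 0.45  0.42 -1.41] 0.0192
185 [[22.5, -4.8, 4.4], [22.3, 1.0, 5.0], [22.6, 6.8, 4.0]]
188 [[21.6, -4.7, 0.4], [21.8, 1.0, -0.1], [21.6, 6.7, 0.6]]
191 [[21.8, -4.5, -7.6], [21.6, 0.9, -6.8], [21.6, 6.4, -6.5]]
194 [[21.4, -4.4, -12.7], [21.7, 0.9, -13.7], [21.9, 6.1, -14.4]]
197 [[21.5, -4.3, -19.2], [21.9, 0.8, -20.6], [21.8, 5.9, -20.2]]
200 [[21.8, -4.1, -26.1], [21.5, 0.8, -24.9], [22.0, 5.6, -26.7]]
203 [[21.6, -4.1, -30.8], [21.7, 0.7, -31.1], [21.9, 5.4, -31.6]]
206 [[21.7, -3.9, -36.1], [21.6, 0.7, -35.9], [21.8, 5.3, -36.5]]
209 [[21.0, -3.9, -38.6], [21.2, 0.6, -39.1], [20.9, 5.2, -38.3]]
212 [[19.5, -3.9, -38.4], [19.7, 0.6, -39.1], [19.3, 5.2, -37.8]]
215 [[18.2, -3.9, -39.0], [18.3, 0.6, -39.0], [18.4, 5.2, -39.3]]
218 [[17.0, -3.9, -39.7], [16.9, 0.6, -39.3], [17.1, 5.2, -39.8]]
221 [[15.4, -3.9, -39.2], [15.6, 0.6, -39.7], [15.4, 5.2, -39.1]]
224 [[13.7, -3.9, -38.4], [14.1, 0.7, -39.4], [13.9, 5.2, -38.9]]
yaw now 2.3520 z 0.2508 q6 -0.36 turn [-0.0011 -0.0012 -0.5754] shift [-0.9263 -0.293  -0.031 ] mm [-277.9  -87.9   -9.3]
```

View pics/w7.png

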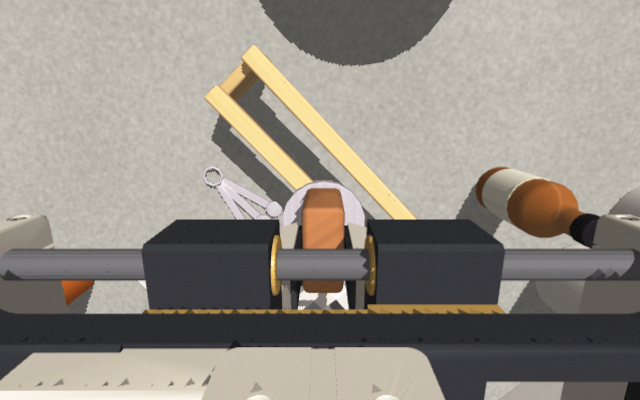

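Request:
arm_command(motion=[[[0, 0, -0.08, -0.13, -0.04, 0, -1], [0, 0, -0.16, -0.26, -0.08, 0, -1], [0, 0, -0.25, -0.4, -0.12, 0, -1], [0, 0, -0.34, -0.55, -0.17, 0, -1], [0, 0, -0.43, -0.7, -0.22, 0, -1], [0, 0, -0.52, -0.85, -0.27, 0, -1], [0, 0, -0.575, -0.926, -0.293, 0, -1], [0, 0, -0.575, -0.926, -0.293, 0, -1]]])

```text
time: 12.85
tool_pos: [0.6167, 0.0375, 0.2489]
tool_rot: [-3.142, -0.005, -3.031]
contact_force: [0.2, 0.8, -1.0]
opening: 0.0196
```

Request:
arm_command(motion=[[[0, 0, 0, 0, 0, 0, -1], [0, 0, 0, 0, 0, 0.1, -1], [0, 0, 0, 0, 0, 0.2, -1], [0, 0, 0, 0, 0, 0.25, -1], [0, 0, 0, 0, 0, 0.25, -1], [0, 0, 0, 0, 0, 0.25, -1], [0, 0, 0, 0, 0, 0.25, -1]]])

```text
time: 13.55
tool_pos: [0.6169, 0.0418, 0.1785]
tool_rot: [-3.141, 0.002, -3.027]
contact_force: [0.2, 0.4, -0.9]
opening: 0.0198
```

```bash
python3 m.py 0.6157 0.0408 0.145 3.2551
```

```text
yaw now -3.0274 z 0.1785 q6 -1.74 turn [-0.0001  0.0014  0.0004] shift [ 0.0047 -0.0029  0.1116] mm [ 1.4 -0.9 33.5]
```

Request:
arm_command(motion=[[[0, 0, 0, 0.003, -0.002, 0.02, -1], [0, 0, 0, 0.003, -0.002, 0.02, -1], [0, 0, 0, 0.003, -0.002, 0.02, -1], [0, 0, 0, 0.003, -0.002, 0.02, -1]]])

```text
time: 13.95
tool_pos: [0.6157, 0.0404, 0.1714]
tool_rot: [3.142, 0.0, -3.028]
contact_force: [-0.6, 0.2, -1.2]
opening: 0.02
```

```bash
python3 m.py 0.6157 0.0408 0.145 3.2551;python3 cam.py wrist w8; python3 - <<'E'
from h import *
d=load("pics/w8.npz"); P=cloud(d)
m=(np.abs(P[...,2]-0.08)<0.006)
n,l,st,c=cv2.connectedComponentsWithStats(m.astype(np.uint8))
for i in range(1,n):
    if st[i,4]<500: continue
    v,u=np.nonzero(l==i); w=onplane(d,u,v,0.08)[:,:2]*1000
    print(st[i],"medz %.4f"%np.median(P[l==i][:,2]),cv2.minAreaRect(w.astype(np.float32)))
E
```

```text
yaw now -3.0282 z 0.1714 q6 -1.74 turn [ 0.      0.0003 -0.0001] shift [-0.0002  0.0013  0.0878] mm [-0.1  0.4 26.4]
[0.6157 0.0404 0.1713] [ 3.1416e+00  4.0000e-04 -3.0281e+00] [-0.4   0.28 -0.74] 0.0199
[ 571   23   69  199 3638] medz 0.0753 ((539.7923583984375, 265.22552490234375), (19.78753662109375, 155.58102416992188), 88.46334838867188)
[ 161  120   90   86 5095] medz 0.0804 ((604.720458984375, -58.315589904785156), (64.02289581298828, 62.04142379760742), 14.304666519165039)
[ 287  151   74   48 2319] medz 0.0804 ((603.0055541992188, 38.79277420043945), (39.830543518066406, 60.12091827392578), 6.513442039489746)
[ 400  174   80   45 1488] medz 0.0804 ((612.8892822265625, 138.54832458496094), (38.66740417480469, 62.11491394042969), 1.485804557800293)
```

View pics/w8.png

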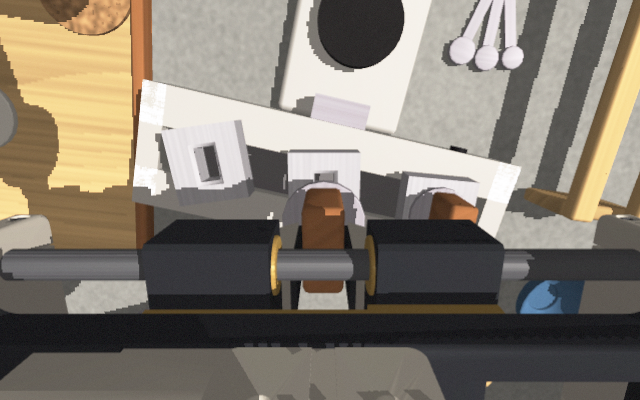

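Request:
arm_command(motion=[[[0, 0, 0, 0, 0, 0.03, -1], [0, 0, 0, 0, 0, 0.06, -1], [0, 0, 0, 0, 0, 0.09, -1], [0, 0, 0, 0, 0, 0.09, -1]]])

```text
time: 14.4
tool_pos: [0.6147, 0.0405, 0.142]
tool_rot: [3.141, -0.003, -3.028]
contact_force: [0.6, -0.6, -1.7]
opening: 0.0198
```

Request:
arm_command(motion=[[[0, 0, 0, 0, 0, 0.03, -1], [0, 0, 0, 0, 0, 0.06, -1], [0, 0, 0, 0, 0, 0.09, -1], [0, 0, 0, 0, 0, 0.12, -1], [0, 0, 0, 0, 0, 0.15, -1], [0, 0, 0, 0, 0, 0.155, -1], [0, 0, 0, 0, 0, 0.155, -1]]])

```text
time: 15.1
tool_pos: [0.6154, 0.0405, 0.0972]
tool_rot: [3.141, -0.001, -3.028]
contact_force: [-0.5, -0.0, -0.4]
opening: 0.0193
```

Request:
arm_command(motion=[[[0, 0, 0, 0, 0, 0.007, -1], [0, 0, 0, 0, 0, 0.014, -1], [0, 0, 0, 0, 0, 0.018, -1], [0, 0, 0, 0, 0, 0.018, -1]]])

```text
time: 15.5
tool_pos: [0.6157, 0.0405, 0.0925]
tool_rot: [3.142, 0.001, -3.028]
contact_force: [-0.3, 0.1, -0.0]
opening: 0.0197
```

Request:
arm_command(motion=[[[0, 0, 0, 0, 0, 0.003, -1], [0, 0, 0, 0, 0, 0.006, -1], [0, 0, 0, 0, 0, 0.006, -1]]])

```text
time: 15.8
tool_pos: [0.6159, 0.0406, 0.0924]
tool_rot: [-3.141, 0.002, -3.028]
contact_force: [-3.4, 0.9, 10.8]
opening: 0.0198
```

Request:
arm_command(motion=[[[0, 0, 0, 0, 0, 0, 0.1], [0, 0, 0, 0, 0, 0, 0.1], [0, 0, 0, 0, 0, 0, 0.1], [0, 0, 0, 0, 0, -0.05, 0.1], [0, 0, 0, 0, 0, -0.2, 0.1], [0, 0, 0, 0, 0, -0.36, 0.1], [0, 0, 0, 0, 0, -0.5, 0.1], [0, 0, 0, 0, 0, -0.6, 0.1]]])

```text
time: 16.6
tool_pos: [0.6162, 0.0404, 0.2737]
tool_rot: [-3.141, 0.004, -3.028]
contact_force: [-0.3, -1.2, -0.5]
opening: 0.0503
```

```bash
python3 cam.py wrist w9;python3 cam.py top t9;python3 m.py 0.44 -0.34 0.33 2.6; python3 - <<'E'
from h import *
d=load("pics/w9.npz"); P=cloud(d); hsv=cv2.cvtColor(d["image"],cv2.COLOR_RGB2HSV)
m=(hsv[...,0]<14)&(hsv[...,1]>110)&(P[...,0]>.5)&(P[...,1]<.2)&(P[...,2]>.119)&(P[...,2]<.14)
n,l,st,c=cv2.connectedComponentsWithStats(m.astype(np.uint8))
for i in range(1,n):
    if st[i,4]<150: continue
    v,u=np.nonzero(l==i); z=np.median(P[l==i][:,2]); w=onplane(d,u,v,z)[:,:2]
    print(st[i,:2],"z %.4f"%z,w.mean(0).round(4),cv2.minAreaRect((w*1000).astype(np.float32)))
E
```

```text
[0.6177 0.0403 0.2784] [-3.1397  0.0108 -3.028 ] [-0.64 -0.36  4.1 ] 0.0504
[0.6176 0.0403 0.2756] [-3.14    0.0094 -3.028 ] [0.58 0.36 1.05] 0.0503
yaw now -3.0280 z 0.2756 q6 -1.74 turn [0.001  0.0061 0.4171] shift [ 0.73   -1.1928 -0.1862] mm [ 219.  -357.8  -55.8]
[314 153] z 0.1302 [0.6135 0.0396] ((613.8759155273438, 39.90937423706055), (43.47675704956055, 18.63219451904297), 6.146242141723633)
[405 174] z 0.1301 [0.6243 0.137 ] ((624.6376953125, 136.8128204345703), (44.708587646484375, 22.169570922851562), 0.02495184727013111)
```

View pics/w9.png

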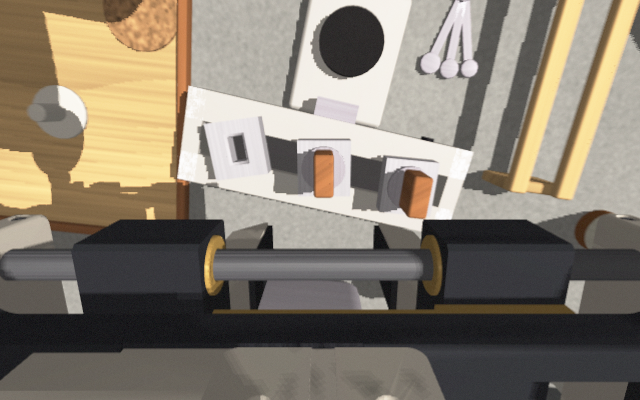

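View pics/t9.png

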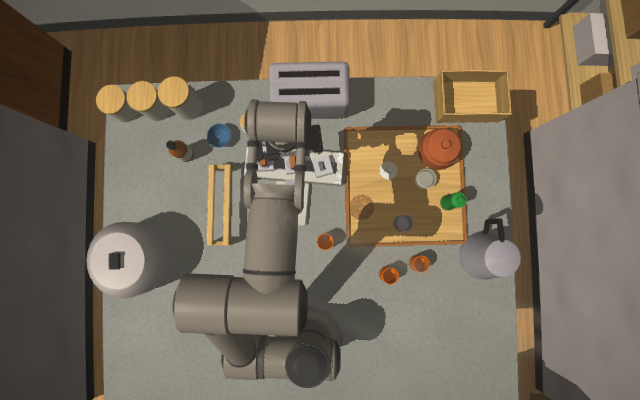

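Top view: both spindles are seated (heads at 0.130 m) and the rack is empty. The steel cup is at (403,223) and the lid at (388,171). I'll go and look at the cup.

```bash
python3 m.py 0.45 -0.37 0.30 2.6; python3 - <<'E'
from h import *
for f in("w9","w4","w8","w1"):
    d=load(f"pics/{f}.npz"); P=cloud(d); g=d["image"].max(2)
    m=(g<75)&(abs(P[...,0]-.472)<.06)&(abs(P[...,1]-.057)<.06)&(P[...,2]>.027)&(P[...,2]<.045)
    n,l,st,c=cv2.connectedComponentsWithStats(m.astype(np.uint8)); i=1+np.argmax(st[1:,4])
    v,u=np.nonzero(l==i); z=np.median(P[l==i][:,2]); w=onplane(d,u,v,.034)[:,:2]*1000
    print(f,st[i],"z %.4f"%z,cv2.minEnclosingCircle(w.astype(np.float32)),cv2.minAreaRect(w.astype(np.float32)))
h=np.array([.6158,.0406]); a=np.array([.6265,.1393])-np.array([.6047,-.058]); a/=np.linalg.norm(a); print("from hubs:",h-.145*np.array([a[1],-a[0]]), np.degrees(np.arctan2(-a[0],a[1])))
E
```

```text
yaw now -3.0280 z 0.2756 q6 -1.74 turn [0.001  0.0061 0.4171] shift [ 0.7092 -1.2957 -0.0858] mm [ 212.7 -388.7  -25.7]
w9 [ 319    6   65   71 3534] z 0.0344 ((472.2549743652344, 55.861595153808594), 37.9908447265625) ((472.03485107421875, 56.03583526611328), (74.35753631591797, 75.22266387939453), 34.652645111083984)
w4 [ 219    0   68   42 2253] z 0.0344 ((474.67523193359375, 55.0408821105957), 38.06273651123047) ((488.1493225097656, 49.44738006591797), (75.1202392578125, 42.414344787597656), 67.75675201416016)
w8 [ 318    0   86   68 4869] z 0.0345 ((472.97808837890625, 56.33604049682617), 37.93627166748047) ((483.01666259765625, 57.68003463745117), (54.25368118286133, 74.3083267211914), 6.484521865844727)
w1 [ 100  157   61   56 2651] z 0.0345 ((471.4345703125, 58.32819747924805), 39.69059371948242) ((471.84783935546875, 57.75570297241211), (78.48963928222656, 73.85940551757812), 70.6786117553711)
from hubs: [0.47167709 0.05652438] -6.30512896449303
```

Request:
arm_command(motion=[[[0, 0, 0.05, 0.08, -0.14, -0.08, 1], [0, 0, 0.1, 0.16, -0.28, -0.08, 1], [0, 0, 0.15, 0.24, -0.42, -0.08, 1], [0, 0, 0.2, 0.32, -0.56, -0.08, 1], [0, 0, 0.26, 0.4, -0.7, -0.08, 1], [0, 0, 0.32, 0.48, -0.84, -0.08, 1], [0, 0, 0.38, 0.56, -0.97, -0.08, 1], [0, 0, 0.417, 0.56, -0.98, -0.08, 1]]])

```text
time: 17.5
tool_pos: [0.4792, -0.2752, 0.2928]
tool_rot: [-3.14, -0.002, 2.591]
contact_force: [0.9, 0.7, 0.3]
opening: 0.0914
```

```bash
python3 m.py 0.45 -0.37 0.30 2.6
```

```text
yaw now 2.5908 z 0.2928 q6 -1.68 turn [-0.001  -0.0015 -0.0059] shift [-0.0824 -0.3202 -0.0238] mm [-24.7 -96.1  -7.1]
```

Request:
arm_command(motion=[[[0, 0, 0, -0.04, -0.15, 0, 1], [0, 0, 0, -0.08, -0.3, 0, 1], [0, 0, 0, -0.08, -0.32, 0, 1], [0, 0, 0, -0.08, -0.32, 0, 1], [0, 0, 0, -0.08, -0.32, 0, 1], [0, 0, 0, -0.08, -0.32, 0, 1]]])

```text
time: 18.1
tool_pos: [0.4536, -0.364, 0.2943]
tool_rot: [3.141, -0.0, 2.602]
contact_force: [0.8, 0.3, 0.9]
opening: 0.0916
```

```bash
python3 cam.py wrist w10
```

```text
[ 0.4537 -0.364   0.2945] [3.1413 0.     2.6019] [-0.1   1.11  0.35] 0.0916
```

View pics/w10.png

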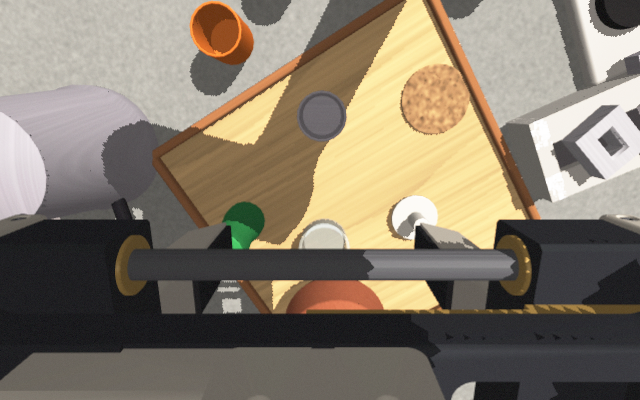

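```bash
python3 - <<'E'
from h import *
d=load("pics/w10.npz"); P=cloud(d)
z=P[85:150,280:370,2]; print(np.nanpercentile(z,[5,30,50,80,90,95,99]).round(4))
m=(P[...,2]>.07)&(P[...,2]<.09); m[:, :270]=0; m[:,380:]=0; m[:80]=0; m[155:]=0
v,u=np.nonzero(m); w=onplane(d,u,v,.08)[:,:2]*1000; print("cup",len(w),cv2.minEnclosingCircle(w.astype(np.float32)),cv2.fitEllipse(cv2.convexHull(w.astype(np.float32))))
hsv=cv2.cvtColor(d["image"],cv2.COLOR_RGB2HSV); 
print(P[99,435],hsv[99,435],P[140,435],hsv[140,435])
m=(P[...,2]>.0122)&(P[...,2]<.018); m[:60]=0;m[140:]=0;m[:,:395]=0;m[:,475:]=0
m=cv2.morphologyEx(m.astype(np.uint8),cv2.MORPH_OPEN,np.ones((3,3)))
n,l,st,c=cv2.connectedComponentsWithStats(m); i=1+np.argmax(st[1:,4])
v,u=np.nonzero(l==i); w=onplane(d,u,v,.014)[:,:2]*1000; print("coaster",st[i],cv2.minEnclosingCircle(w.astype(np.float32)),w.mean(0))
E
python3 -c "
import cv2; im=cv2.imread('pics/w10.png'); cv2.imwrite('pics/w10c.png',cv2.resize(im[60:170,270:480],None,fx=3.8,fy=3.8,interpolation=2))"
```

```text
[0.0092 0.0103 0.011  0.0168 0.0521 0.0798 0.0813]
cup 463 ((402.29840087890625, -336.5631103515625), 28.83478355407715) ((402.36285400390625, -336.5299072265625), (56.57981491088867, 57.30651092529297), 58.480262756347656)
[ 0.46264508 -0.1959283   0.01358172] [ 17 114 239] [ 0.51207372 -0.21926503  0.01078242] [ 22  97 249]
coaster [ 401   63   70   70 3682] ((462.04058837890625, -194.9049835205078), 46.202877044677734) [ 461.61072062 -195.2787567 ]
```

View pics/w10c.png

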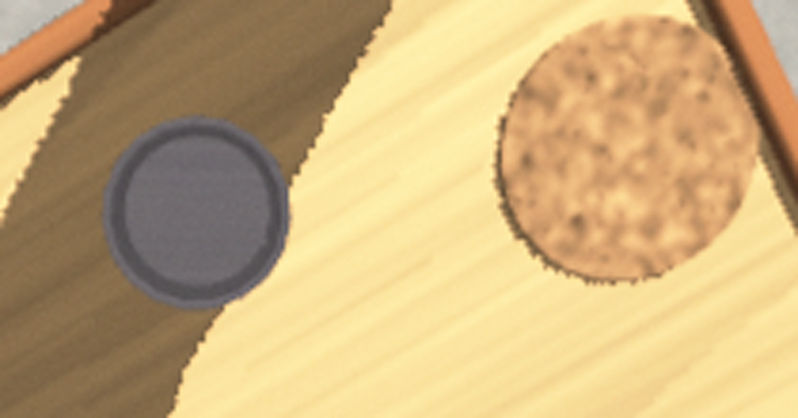

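```bash
python3 m.py 0.4023 -0.3365 0.13 3.1416
```

```text
yaw now 2.6019 z 0.2945 q6 -1.84 turn [ 2.000e-04  1.000e-04 -3.436e-01] shift [ 0.194  -0.0094  0.5482] mm [ 58.2  -2.8 164.5]
```

Request:
arm_command(motion=[[[0, 0, -0.08, 0.1, -0.009, 0.1, 1], [0, 0, -0.16, 0.194, -0.009, 0.2, 1], [0, 0, -0.24, 0.194, -0.009, 0.3, 1], [0, 0, -0.32, 0.194, -0.009, 0.45, 1], [0, 0, -0.343, 0.194, -0.009, 0.548, 1], [0, 0, -0.343, 0.194, -0.009, 0.548, 1], [0, 0, -0.343, 0.194, -0.009, 0.548, 1], [0, 0, -0.343, 0.194, -0.009, 0.548, 1]]])

```text
time: 18.95
tool_pos: [0.403, -0.3383, 0.1321]
tool_rot: [-3.139, 0.003, 3.139]
contact_force: [-0.6, -0.5, -1.1]
opening: 0.0915
```

Request:
arm_command(motion=[[[0, 0, 0, 0, 0, 0, 1], [0, 0, 0, 0, 0, 0, 1], [0, 0, 0, 0, 0, 0, 1]]])

```text
time: 19.25
tool_pos: [0.4021, -0.3379, 0.1307]
tool_rot: [-3.141, 0.001, 3.139]
contact_force: [-0.4, 0.0, -0.0]
opening: 0.0916
```

```bash
python3 cam.py wrist w11; python3 m.py 0.4023 -0.3365 0.029 3.1416;python3 - <<'E'
from h import *
d=load("pics/w11.npz"); P=cloud(d)
m=(P[...,2]>.07)&(P[...,2]<.09)&(abs(P[...,0]-.4)<.05)&(abs(P[...,1]+.337)<.05)
v,u=np.nonzero(m); w=onplane(d,u,v,.08)[:,:2]*1000; print("cup",len(w),cv2.minEnclosingCircle(w.astype(np.float32)))
E
```

```text
[ 0.4019 -0.3378  0.1305] [-3.1410e+00  6.0000e-04  3.1388e+00] [-0.28  0.99 -0.5 ] 0.0923
yaw now 3.1388 z 0.1305 q6 -2.41 turn [-0.0004  0.0004 -0.0018] shift [-0.001   0.0046  0.3383] mm [ -0.3   1.4 101.5]
cup 1433 ((401.6603088378906, -336.5467224121094), 29.536148071289062)
```

View pics/w11.png

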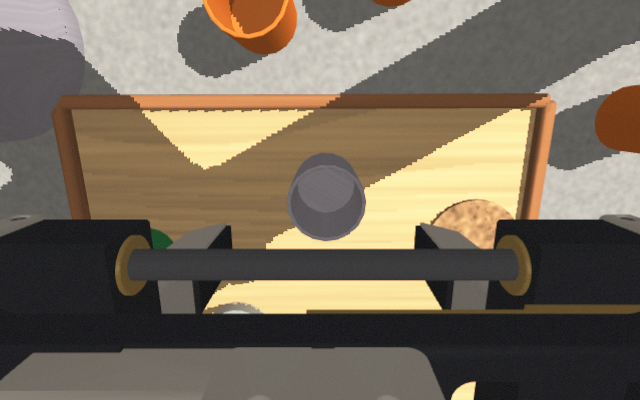

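The wrist view shows the cup centred between the open fingers at (326,200), inside the tray rim. Next I descend and grasp it.

Request:
arm_command(motion=[[[0, 0, 0, 0, 0.004, 0.1, 1], [0, 0, 0, 0, 0.004, 0.2, 1], [0, 0, 0, 0, 0.004, 0.28, 1], [0, 0, 0, 0, 0.004, 0.32, 1], [0, 0, 0, 0, 0.004, 0.338, 1], [0, 0, 0, 0, 0.004, 0.338, 1], [0, 0, 0, 0, 0.004, 0.338, 1]]])

```text
time: 20.0
tool_pos: [0.4024, -0.3371, 0.0296]
tool_rot: [-3.14, 0.001, 3.139]
contact_force: [-0.2, -0.0, 0.0]
opening: 0.0919
```

Request:
arm_command(motion=[[[0, 0, 0, 0, 0, 0, -1], [0, 0, 0, 0, 0, 0, -1], [0, 0, 0, 0, 0, 0, -1], [0, 0, 0, 0, 0, 0, -1], [0, 0, 0, 0, 0, 0, -1]]], grip_force=30)

```text
time: 20.5
tool_pos: [0.4018, -0.3363, 0.0287]
tool_rot: [3.141, 0.0, 3.139]
contact_force: [-0.2, -1.0, 1.2]
opening: 0.0569
```

Request:
arm_command(motion=[[[0, 0, 0, 0, 0, -0.05, -1], [0, 0, 0, 0, 0, -0.15, -1], [0, 0, 0, 0, 0, -0.25, -1], [0, 0, 0, 0, 0, -0.4, -1], [0, 0, 0, 0, 0, -0.5, -1], [0, 0, 0, 0, 0, -0.5, -1], [0, 0, 0, 0, 0, -0.5, -1]]])

```text
time: 21.2
tool_pos: [0.4016, -0.3362, 0.1782]
tool_rot: [3.141, -0.0, 3.139]
contact_force: [-0.7, 0.6, -2.5]
opening: 0.0566
```

```bash
python3 cam.py wrist w12; python3 m.py 0.4722 0.0563 0.17 3.1416;python3 - <<'E'
from h import *
from m import *
d=load("pics/w12.npz"); P=cloud(d); s=robot.observe()
R0=R.from_euler('xyz',s["tool_rot"]); q=R0.inv().apply(P.reshape(-1,3)-s["tool_pos"]).reshape(400,640,3)*1000
m=(q[...,2]>-66)&(q[...,2]<-46)&(abs(q[...,1])<33)&(q[...,0]>-5)&(q[...,0]<45)
m[250:]=0
print(m.sum(),np.percentile(q[m],[1,5,50,95,99],axis=0).round(1))
z=np.median(q[m][:,2]);print(z)
E
```

```text
[ 0.4011 -0.3357  0.1772] [ 3.1396e+00 -1.7000e-03  3.1389e+00] [-0.42 -0.42 -2.51] 0.0563
yaw now 3.1389 z 0.1772 q6 -2.41 turn [ 0.0013 -0.0011 -0.0017] shift [-0.2335  1.3072  0.0261] mm [-70.  392.2   7.8]
1735 [[  8.3 -32.4 -56.9]
 [  9.5 -29.9 -54. ]
 [ 21.1   0.2 -52.4]
 [ 27.4  29.7 -47. ]
 [ 27.7  32.3 -46.3]]
-52.36037934533516
```

View pics/w12.png

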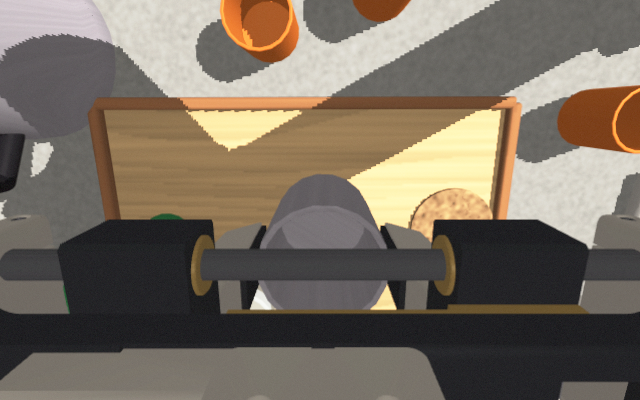

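Request:
arm_command(motion=[[[0, 0, 0, -0.02, 0.1, 0, -1], [0, 0, 0, -0.05, 0.25, 0, -1], [0, 0, 0, -0.08, 0.4, 0, -1], [0, 0, 0, -0.11, 0.55, 0, -1], [0, 0, 0, -0.14, 0.7, 0, -1], [0, 0, 0, -0.16, 0.85, 0, -1], [0, 0, 0, -0.18, 0.95, 0, -1], [0, 0, 0, -0.18, 0.95, 0, -1]]])

```text
time: 22.05
tool_pos: [0.4556, -0.0479, 0.1767]
tool_rot: [3.139, -0.004, -3.14]
contact_force: [-0.5, -0.6, -1.8]
opening: 0.0569
```

```bash
python3 m.py 0.4712 0.0563 0.10 3.1416
```

```text
yaw now -3.1399 z 0.1767 q6 -1.85 turn [ 0.0015 -0.0024  0.0011] shift [-0.0537  0.3467  0.2562] mm [-16.1 104.   76.9]
```

Request:
arm_command(motion=[[[0, 0, 0, -0.03, 0.15, 0, -1], [0, 0, 0, -0.053, 0.3, 0, -1], [0, 0, 0, -0.053, 0.347, 0, -1], [0, 0, 0, -0.053, 0.347, 0.1, -1], [0, 0, 0, -0.053, 0.347, 0.2, -1], [0, 0, 0, -0.053, 0.347, 0.25, -1], [0, 0, 0, -0.053, 0.347, 0.25, -1], [0, 0, 0, -0.053, 0.347, 0.25, -1]]])

```text
time: 22.85
tool_pos: [0.4724, 0.052, 0.103]
tool_rot: [3.142, -0.002, 3.138]
contact_force: [0.3, 0.3, -2.2]
opening: 0.0568
```

Request:
arm_command(motion=[[[0, 0, 0, 0, 0, 0, -1], [0, 0, 0, 0, 0, 0, -1], [0, 0, 0, 0, 0, 0, -1]]])

```text
time: 23.15
tool_pos: [0.4732, 0.0523, 0.1043]
tool_rot: [-3.142, 0.002, 3.139]
contact_force: [0.9, 0.5, -2.4]
opening: 0.0571
```

```bash
python3 m.py 0.4712 0.0563 0.054 3.1416; python3 cam.py wrist w13;python3 cam.py scene s13; python3 - <<'E'
import cv2; im=cv2.imread('pics/s13.png'); cv2.imwrite('pics/s13c.png',cv2.resize(im[150:290,260:430],None,fx=4.5,fy=4.2,interpolation=2))
E
```

```text
yaw now 3.1388 z 0.1043 q6 -1.62 turn [-0.      0.001  -0.0018] shift [0.007  0.0132 0.1678] mm [ 2.1  3.9 50.3]
[0.4731 0.0524 0.1042] [-3.1416e+00  1.3000e-03  3.1389e+00] [ 1.04  0.29 -2.34] 0.0566
[0.473  0.0524 0.1041] [3.1416e+00 1.0000e-03 3.1390e+00] [ 0.48  0.63 -2.14] 0.0567
```

View pics/w13.png

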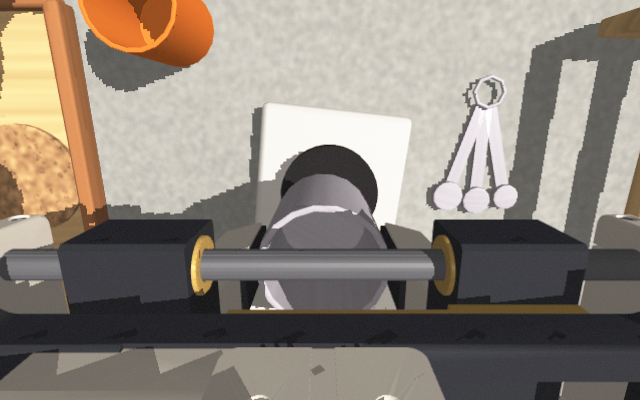

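View pics/s13c.png

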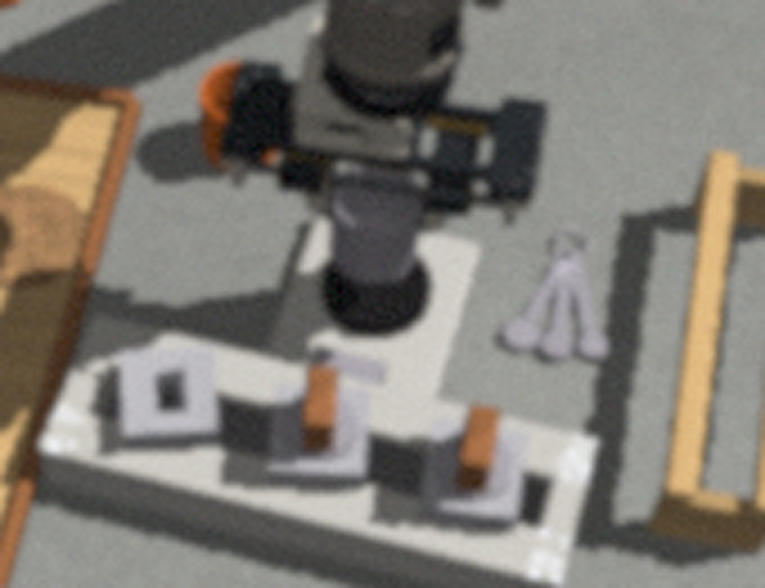

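Request:
arm_command(motion=[[[0, 0, 0, 0.006, 0.013, 0.05, -1], [0, 0, 0, 0.006, 0.013, 0.1, -1], [0, 0, 0, 0.006, 0.013, 0.14, -1], [0, 0, 0, 0.006, 0.013, 0.16, -1], [0, 0, 0, 0.006, 0.013, 0.16, -1], [0, 0, 0, 0.006, 0.013, 0.16, -1]]])

```text
time: 23.85
tool_pos: [0.4713, 0.0564, 0.0561]
tool_rot: [3.142, 0.001, 3.139]
contact_force: [-0.8, 0.5, -2.6]
opening: 0.0565
```

```bash
python3 m.py 0.4712 0.0563 0.045 3.1416
```

```text
yaw now 3.1389 z 0.0561 q6 -1.61 turn [ 0.      0.0005 -0.0017] shift [ 0.0005 -0.0002  0.0369] mm [ 0.1 -0.1 11.1]
```

Now press: slow descent while watching the force.

Request:
arm_command(motion=[[[0, 0, 0, 0, 0, 0.01, -1], [0, 0, 0, 0, 0, 0.018, -1], [0, 0, 0, 0, 0, 0.026, -1], [0, 0, 0, 0, 0, 0.034, -1], [0, 0, 0, 0, 0, 0.034, -1], [0, 0, 0, 0, 0, 0.034, -1]]], grip_force=40)

```text
time: 24.45
tool_pos: [0.4717, 0.0563, 0.0459]
tool_rot: [-3.142, 0.002, 3.139]
contact_force: [0.6, 0.5, 5.4]
opening: 0.0568
```

Request:
arm_command(motion=[[[0, 0, 0, 0, 0, 0.004, -1], [0, 0, 0, 0, 0, 0.008, -1], [0, 0, 0, 0, 0, 0.008, -1], [0, 0, 0, 0, 0, 0.008, -1]]])

```text
time: 24.85
tool_pos: [0.4719, 0.0563, 0.0445]
tool_rot: [-3.141, 0.003, 3.139]
contact_force: [-1.2, -0.6, 15.3]
opening: 0.0566
```

Request:
arm_command(motion=[[[0, 0, 0, 0, 0, 0.002, -1], [0, 0, 0, 0, 0, 0.002, -1], [0, 0, 0, 0, 0, 0.002, -1], [0, 0, 0, 0, 0, 0.002, -1], [0, 0, 0, 0, 0, 0.002, -1], [0, 0, 0, 0, 0, 0.002, -1], [0, 0, 0, 0, 0, 0.002, -1], [0, 0, 0, 0, 0, 0.002, -1]]])

```text
time: 25.65
tool_pos: [0.4721, 0.0563, 0.0444]
tool_rot: [-3.141, 0.003, 3.139]
contact_force: [-2.8, 1.1, 19.9]
opening: 0.0567
```

Request:
arm_command(motion=[[[0, 0, 0, 0, 0, 0, -1], [0, 0, 0, 0, 0, 0, -1], [0, 0, 0, 0, 0, 0, -1], [0, 0, 0, 0, 0, 0, -1], [0, 0, 0, 0, 0, 0, -1], [0, 0, 0, 0, 0, 0, -1]]])

```text
time: 26.25
tool_pos: [0.4721, 0.0563, 0.0445]
tool_rot: [-3.141, 0.003, 3.139]
contact_force: [-3.5, -0.1, 19.5]
opening: 0.0565
```

```bash
python3 cam.py wrist w14;python3 - <<'E'
from h import *
d=load("pics/w14.npz"); P=cloud(d)
g=d["image"].max(2)
m=(g<60)&(abs(P[...,0]-.45)<.03)&(abs(P[...,1]-.0563)<.03)&(P[...,2]>.02)&(P[...,2]<.04); print(m.sum(),np.nanmedian(P[m][:,2]),P[m][:,2].std())
E
```

```text
[0.4721 0.0563 0.0444] [-3.1414  0.0032  3.1392] [-3.4   0.15 20.57] 0.0565
1873 0.026345296145635994 0.0007436865329444192
```

Request:
arm_command(motion=[[[0, 0, 0, 0, 0, -0.02, -1], [0, 0, 0, 0, 0, -0.08, -1], [0, 0, 0, 0, 0, -0.18, -1], [0, 0, 0, 0, 0, -0.3, -1], [0, 0, 0, 0, 0, -0.42, -1], [0, 0, 0, 0, 0, -0.42, -1]]])

```text
time: 26.9
tool_pos: [0.4733, 0.0564, 0.1724]
tool_rot: [-3.141, 0.008, 3.139]
contact_force: [-0.5, 0.9, -3.3]
opening: 0.0564
```

```bash
python3 - <<'E'
from h import *
d=load("pics/w10.npz"); P=cloud(d)
# profile at x~.462 between y -.16 and -.10
m=(abs(P[...,0]-.462)<.004)&(P[...,1]>-.17)&(P[...,1]<-.11)
p=P[m]; b=np.round(p[:,1],3)
for y in np.unique(b)[::3]: print(y, np.median(p[b==y][:,2]).round(4))
E
python3 m.py 0.4608 -0.195 0.17 3.1416; python3 m.py 0.4608 -0.195 0.17 2.4
```

```text
-0.17 0.0149
-0.167 0.0149
-0.164 0.0149
-0.161 0.0145
-0.158 0.0143
-0.155 0.015
-0.152 0.0173
-0.149 0.0204
-0.146 0.0203
-0.143 0.02
-0.133 0.001
-0.13 0.0007
-0.127 0.0
-0.124 0.0003
-0.121 -0.0005
-0.118 -0.0002
-0.115 0.0008
-0.112 0.0006
yaw now 3.1391 z 0.1724 q6 -1.61 turn [-0.0001  0.0051 -0.0016] shift [ 0.0397 -0.838   0.008 ] mm [  11.9 -251.4    2.4]
yaw now 3.1391 z 0.1724 q6 -1.61 turn [0.0018 0.0049 0.4705] shift [ 0.0397 -0.838   0.008 ] mm [  11.9 -251.4    2.4]
```

Request:
arm_command(motion=[[[0, 0, 0, 0.01, -0.14, 0, -1], [0, 0, 0, 0.02, -0.28, 0, -1], [0, 0, 0, 0.03, -0.43, 0, -1], [0, 0, 0, 0.04, -0.58, 0, -1], [0, 0, 0, 0.04, -0.73, 0, -1], [0, 0, 0, 0.04, -0.838, 0, -1], [0, 0, 0, 0.04, -0.838, 0, -1], [0, 0, 0, 0.04, -0.838, 0, -1]]])

```text
time: 27.7
tool_pos: [0.4573, -0.1949, 0.1669]
tool_rot: [3.139, -0.002, 3.137]
contact_force: [-0.1, 0.7, -2.0]
opening: 0.0566
```

Request:
arm_command(motion=[[[0, 0, 0, 0, 0, 0.1, -1], [0, 0, 0, 0, 0, 0.2, -1], [0, 0, 0, 0, 0, 0.25, -1], [0, 0, 0, 0, 0, 0.25, -1], [0, 0, 0, 0, 0, 0.25, -1], [0, 0, 0, 0, 0, 0.25, -1]]])

```text
time: 28.3
tool_pos: [0.459, -0.1947, 0.0944]
tool_rot: [-3.141, 0.002, 3.14]
contact_force: [0.6, -0.5, -1.4]
opening: 0.0566
```

```bash
python3 cam.py wrist w15; python3 m.py 0.4608 -0.195 0.0345 3.1416; python3 - <<'E'
from h import *
d=load("pics/w15.npz"); P=cloud(d)
m=(P[...,2]>.0125)&(P[...,2]<.018)&(abs(P[...,0]-.462)<.05)&(abs(P[...,1]+.195)<.05)
m=cv2.morphologyEx(m.astype(np.uint8),cv2.MORPH_OPEN,np.ones((3,3)))
v,u=np.nonzero(m); w=onplane(d,u,v,.014)[:,:2]
hull=w
# circle of fixed radius 45 fit to outer boundary near base (smallest x per y)
from scipy.optimize import least_squares
b=np.round(w[:,1]/.002); pts=np.array([w[b==k][np.argmin(w[b==k][:,0])] for k in np.unique(b)])
pts=pts[pts[:,0]<.45]
r=least_squares(lambda c:np.hypot(*(pts-c).T)-.045,[.46,-.195],loss='soft_l1',f_scale=.001); print(len(pts),r.x,np.abs(r.fun).mean())
E
```

```text
[ 0.459  -0.1949  0.0945] [-3.1407e+00  1.8000e-03  3.1396e+00] [ 0.62  0.79 -3.05] 0.0563
yaw now 3.1396 z 0.0945 q6 -2.12 turn [-0.0006  0.0011 -0.0013] shift [-5.700e-03 -1.000e-04  1.999e-01] mm [-1.7 -0.  60. ]
43 [ 0.46305538 -0.19599064] 0.00020010747511472156
```

View pics/w15.png

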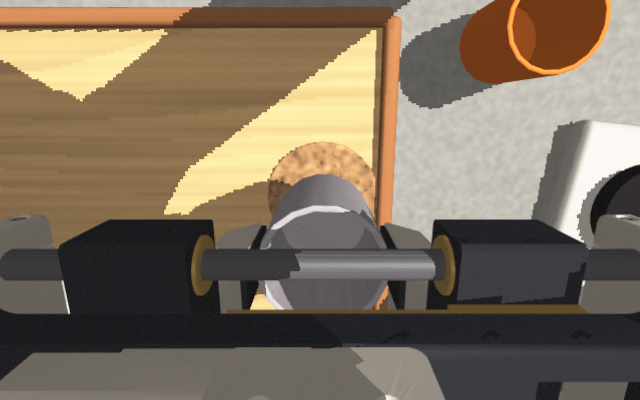

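Request:
arm_command(motion=[[[0, 0, 0, -0.007, -0.001, 0.05, -1], [0, 0, 0, -0.007, -0.001, 0.1, -1], [0, 0, 0, -0.007, -0.001, 0.15, -1], [0, 0, 0, -0.007, -0.001, 0.18, -1], [0, 0, 0, -0.007, -0.001, 0.19, -1], [0, 0, 0, -0.007, -0.001, 0.19, -1], [0, 0, 0, -0.007, -0.001, 0.19, -1]]])

```text
time: 29.05
tool_pos: [0.4609, -0.1956, 0.0371]
tool_rot: [-3.141, 0.001, 3.139]
contact_force: [0.6, -0.7, -1.2]
opening: 0.0571
```

```bash
python3 m.py 0.4615 -0.1953 0.0325 3.1416
```

```text
yaw now 3.1390 z 0.0371 q6 -2.12 turn [-0.0004  0.0007 -0.0017] shift [-0.0021  0.0009  0.0153] mm [-0.6  0.3  4.6]
```

Request:
arm_command(motion=[[[0, 0, 0, -0.002, 0, 0.006, -1], [0, 0, 0, -0.002, 0, 0.012, -1], [0, 0, 0, -0.002, 0, 0.015, -1], [0, 0, 0, -0.002, 0, 0.015, -1]]])

```text
time: 29.45
tool_pos: [0.4613, -0.1954, 0.0327]
tool_rot: [-3.141, 0.001, 3.139]
contact_force: [-2.6, 2.0, 4.0]
opening: 0.0565
```

Request:
arm_command(motion=[[[0, 0, 0, 0, 0, 0, 0.55], [0, 0, 0, 0, 0, 0, 0.55], [0, 0, 0, 0, 0, 0, 0.55], [0, 0, 0, 0, 0, -0.05, 0.55], [0, 0, 0, 0, 0, -0.15, 0.55], [0, 0, 0, 0, 0, -0.3, 0.55], [0, 0, 0, 0, 0, -0.45, 0.55], [0, 0, 0, 0, 0, -0.6, 0.55]]])

```text
time: 30.25
tool_pos: [0.4607, -0.1951, 0.2136]
tool_rot: [3.141, -0.0, 3.139]
contact_force: [1.5, -0.3, 0.0]
opening: 0.071
```

```bash
python3 cam.py top t16;python3 cam.py wrist w16; python3 m.py 0.62 -0.28 0.29 2.7; python3 -c "
from h import *
t=load('pics/t16.npz');P=cloud(t)
print(P[165:175:2,380:400:2,2].round(3))
s=t['image'][120:250,300:480,::-1]; cv2.imwrite('pics/t16c.png',cv2.resize(s,None,fx=4.4,fy=4.4,interpolation=2))"
```

```text
[ 0.4638 -0.197   0.2213] [-3.135   0.0108  3.1392] [ 2.82 -2.38  6.25] 0.071
[ 0.4638 -0.197   0.2181] [-3.1353  0.0104  3.1391] [ 0.56  0.54 -0.86] 0.0713
yaw now 3.1391 z 0.2181 q6 -2.12 turn [-0.0025  0.0074  0.2795] shift [-0.5237 -0.2769 -0.2326] mm [-157.1  -83.1  -69.8]
[[0.009 0.024 0.018 0.021 0.024 0.022 0.022 0.022 0.005 0.016]
 [0.02  0.024 0.028 0.022 0.063 0.06  0.057 0.026 0.018 0.013]
 [0.025 0.022 0.017 0.033 0.057 0.056 0.064 0.018 0.02  0.004]
 [0.583 0.577 0.024 0.031 0.062 0.056 0.056 0.019 0.019 0.007]
 [0.588 0.586 0.583 0.576 0.021 0.022 0.023 0.022 0.027 0.01 ]]
```

View pics/t16c.png

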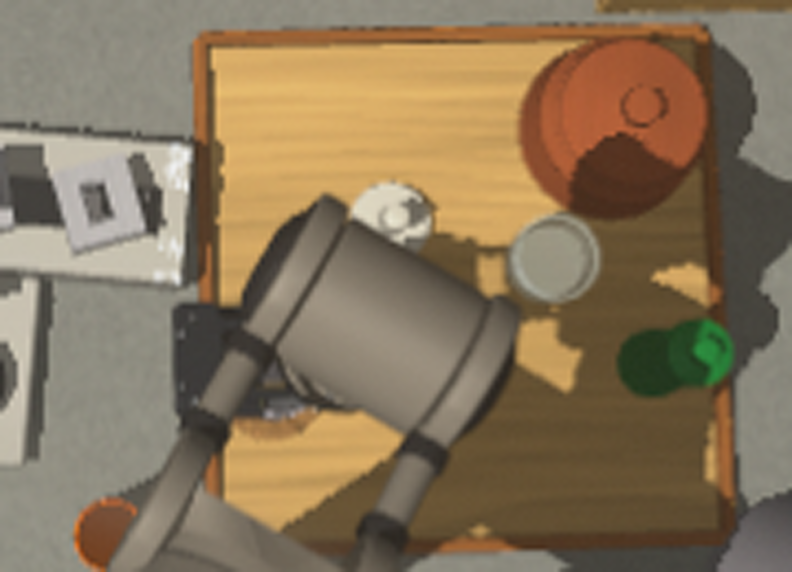

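View pics/w16.png

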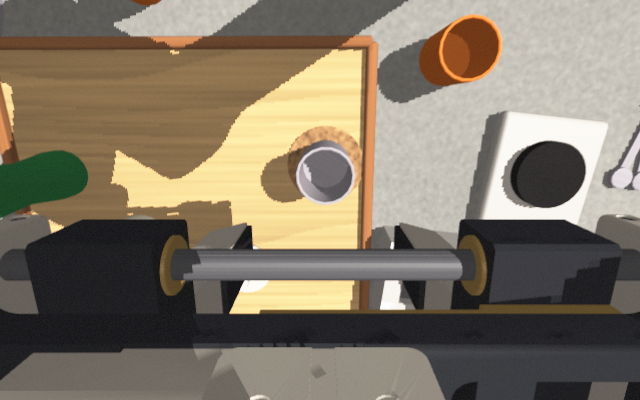

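Top crop: lid with knob at about (389,170), unchanged and near the crock. Wrist: the cup stands on the coaster at (326,176). For the lid I'll turn the gripper so its body stays clear of the crock.

```bash
python3 m.py 0.605 -0.333 0.29 1.946; python3 - <<'E'
from h import *
for f in ("w16",):
    d=load(f"pics/{f}.npz"); P=cloud(d)
    m=(P[...,2]>.078)&(P[...,2]<.09)&(abs(P[...,0]-.462)<.05)&(abs(P[...,1]+.195)<.05)
    v,u=np.nonzero(m); w=onplane(d,u,v,.084)[:,:2]*1000; print("cup",len(w),np.median(P[m][:,2]),cv2.minEnclosingCircle(w.astype(np.float32)))
t=load("pics/t16.npz");P=cloud(t); m=(P[...,2]>.1)&(P[...,2]<.2)&(P[...,0]>.55)&(P[...,1]<-.33)
print(np.nanpercentile(P[m],[2,50,98],axis=0).round(3))
E
```

```text
yaw now 3.1391 z 0.2181 q6 -2.12 turn [4.000e-04 8.200e-03 7.595e-01] shift [-0.4742 -0.4537 -0.232 ] mm [-142.3 -136.1  -69.6]
cup 642 0.08410134282416787 ((461.4297790527344, -196.54684448242188), 28.9176082611084)
[[ 0.595 -1.202  0.101]
 [ 0.684 -0.485  0.127]
 [ 0.925 -0.405  0.16 ]]
```

Request:
arm_command(motion=[[[0, 0, 0.08, 0, 0, -0.15, 0.1], [0, 0, 0.17, -0.05, -0.05, -0.23, 0.1], [0, 0, 0.26, -0.15, -0.15, -0.23, 0.1], [0, 0, 0.36, -0.25, -0.25, -0.23, 0.1], [0, 0, 0.46, -0.35, -0.35, -0.23, 0.1], [0, 0, 0.56, -0.45, -0.45, -0.23, 0.1], [0, 0, 0.66, -0.474, -0.454, -0.23, 0.1], [0, 0, 0.76, -0.474, -0.454, -0.23, 0.1]]])

```text
time: 31.15
tool_pos: [0.6036, -0.3328, 0.2774]
tool_rot: [-3.14, -0.003, 1.974]
contact_force: [-0.8, -0.5, 0.7]
opening: 0.0504
```

Request:
arm_command(motion=[[[0, 0, 0, 0, 0, 0, 0.1], [0, 0, 0, 0, 0, 0, 0.1], [0, 0, 0, 0, 0, 0, 0.1]]])

```text
time: 31.45
tool_pos: [0.6027, -0.3317, 0.281]
tool_rot: [3.142, 0.0, 1.984]
contact_force: [-1.2, 0.1, 0.6]
opening: 0.0507
```

```bash
python3 cam.py wrist w17; python3 - <<'E'
from h import *
d=load("pics/w17.npz"); P=cloud(d); hsv=cv2.cvtColor(d["image"],cv2.COLOR_RGB2HSV)
near=(abs(P[...,0]-.59)<.06)&(abs(P[...,1]+.293)<.06)
k=near&(P[...,2]>.05)&(P[...,2]<.063)
v,u=np.nonzero(k); z=np.median(P[k][:,2]); w=onplane(d,u,v,z)[:,:2]*1000; print("knob",k.sum(),z,cv2.minEnclosingCircle(w.astype(np.float32)),w.mean(0))
k=near&(P[...,2]>.019)&(P[...,2]<.028)
v,u=np.nonzero(k); z=np.median(P[k][:,2]); w=onplane(d,u,v,z)[:,:2]*1000; print("disc",k.sum(),z,cv2.minEnclosingCircle(w.astype(np.float32)))
t=load("pics/top0.npz");P=cloud(t); m=(P[...,2]>.09)&(P[...,2]<.2)&(abs(P[...,0]-.64)<.12)&(abs(P[...,1]+.44)<.12)
w=P[m][:,:2]*1000; print("crock",cv2.minEnclosingCircle(w.astype(np.float32)), P[m][:,2].max())
E
```

```text
[ 0.6027 -0.3317  0.2811] [3.1414e+00 2.0000e-04 1.9830e+00] [-0.24 -0.48  0.05] 0.0502
knob 254 0.05711820164813572 ((592.3215942382812, -295.6412048339844), 10.866779327392578) [ 592.10283949 -295.68283336]
disc 1749 0.023422993185393315 ((592.2498168945312, -295.8431396484375), 32.6877326965332)
crock ((653.696044921875, -463.80609130859375), 68.84827423095703) 0.16566667130479118
```

View pics/w17.png

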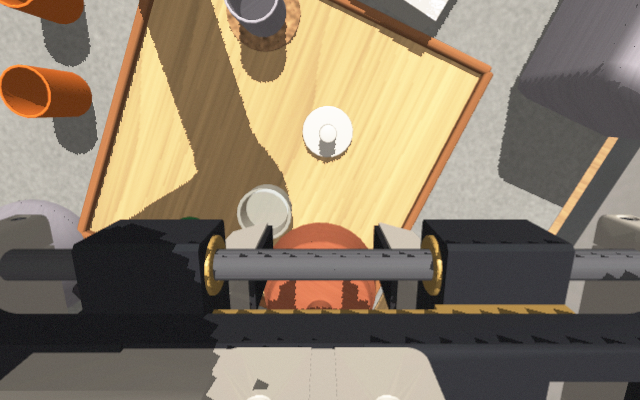

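```bash
python3 m.py 0.5922 -0.2957 0.09 1.983
```

```text
yaw now 1.9830 z 0.2811 q6 -1.03 turn [ 0.0001  0.0001 -0.    ] shift [0.1241 0.016  0.6371] mm [ 37.2   4.8 191.1]
```

Request:
arm_command(motion=[[[0, 0, 0, 0.07, 0.01, 0.05, 0.1], [0, 0, 0, 0.124, 0.016, 0.2, 0.1], [0, 0, 0, 0.124, 0.016, 0.35, 0.1], [0, 0, 0, 0.124, 0.016, 0.5, 0.1], [0, 0, 0, 0.124, 0.016, 0.61, 0.1], [0, 0, 0, 0.124, 0.016, 0.637, 0.1], [0, 0, 0, 0.124, 0.016, 0.637, 0.1], [0, 0, 0, 0.124, 0.016, 0.637, 0.1]]])

```text
time: 32.3
tool_pos: [0.5936, -0.2966, 0.0922]
tool_rot: [3.139, 0.003, 1.981]
contact_force: [0.5, -0.0, 0.5]
opening: 0.0507
```

Request:
arm_command(motion=[[[0, 0, 0, 0, 0, 0, 0.1], [0, 0, 0, 0, 0, 0, 0.1], [0, 0, 0, 0, 0, 0, 0.1]]])

```text
time: 32.6
tool_pos: [0.5929, -0.2961, 0.091]
tool_rot: [3.14, 0.002, 1.981]
contact_force: [-1.4, -0.1, -0.5]
opening: 0.0506
```

```bash
python3 m.py 0.5922 -0.2957 0.028 1.983;python3 cam.py wrist w18;python3 - <<'E'
from h import *
d=load("pics/w18.npz"); P=cloud(d)
near=(abs(P[...,0]-.59)<.06)&(abs(P[...,1]+.293)<.06)
k=near&(P[...,2]>.05)&(P[...,2]<.063)
v,u=np.nonzero(k); z=np.median(P[k][:,2]); w=onplane(d,u,v,z)[:,:2]*1000; print("knob",k.sum(),z,cv2.minEnclosingCircle(w.astype(np.float32)),w.mean(0))
E
```

```text
yaw now 1.9807 z 0.0910 q6 -0.99 turn [ 0.0007  0.001  -0.0015] shift [ 0.0025 -0.0018  0.21  ] mm [ 0.8 -0.5 63. ]
[ 0.5927 -0.296   0.0906] [3.1408e+00 1.0000e-03 1.9806e+00] [ 0.08  0.02 -0.82] 0.0504
knob 789 0.057259334034555937 ((592.0634765625, -294.5908508300781), 11.084705352783203) [ 591.94026465 -294.63535755]
```

View pics/w18.png

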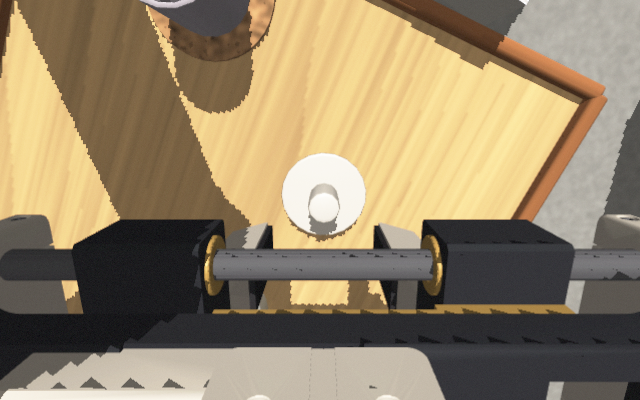

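Request:
arm_command(motion=[[[0, 0, 0, 0.004, -0.001, 0.07, 0.1], [0, 0, 0, 0.004, -0.001, 0.14, 0.1], [0, 0, 0, 0.004, -0.001, 0.19, 0.1], [0, 0, 0, 0.004, -0.001, 0.208, 0.1], [0, 0, 0, 0.004, -0.001, 0.208, 0.1], [0, 0, 0, 0.004, -0.001, 0.208, 0.1]]])

```text
time: 33.25
tool_pos: [0.5922, -0.2952, 0.0282]
tool_rot: [3.141, 0.001, 1.981]
contact_force: [0.9, 0.1, -0.0]
opening: 0.0503
```

Request:
arm_command(motion=[[[0, 0, 0, 0, 0, 0, -1], [0, 0, 0, 0, 0, 0, -1], [0, 0, 0, 0, 0, 0, -1], [0, 0, 0, 0, 0, 0, -1], [0, 0, 0, 0, 0, 0, -1]]], grip_force=25)

```text
time: 33.75
tool_pos: [0.5919, -0.2949, 0.0277]
tool_rot: [3.141, 0.0, 1.981]
contact_force: [0.0, -0.2, 2.1]
opening: 0.02
```

Request:
arm_command(motion=[[[0, 0, 0, 0, 0, -0.05, -1], [0, 0, 0, 0, 0, -0.15, -1], [0, 0, 0, 0, 0, -0.3, -1], [0, 0, 0, 0, 0, -0.45, -1], [0, 0, 0, 0, 0, -0.45, -1], [0, 0, 0, 0, 0, -0.45, -1]]])

```text
time: 34.35
tool_pos: [0.5921, -0.2951, 0.1645]
tool_rot: [3.14, 0.003, 1.981]
contact_force: [0.3, 0.6, -0.8]
opening: 0.0203
```

```bash
python3 cam.py wrist w19; python3 m.py 0.4614 -0.1963 0.16 2.2; python3 - <<'E'
from h import *
from m import *
d=load("pics/w19.npz"); P=cloud(d); s=robot.observe()
R0=R.from_euler('xyz',s["tool_rot"]); q=R0.inv().apply(P.reshape(-1,3)-s["tool_pos"]).reshape(400,640,3)*1000
m=(q[...,2]>-5)&(q[...,2]<18)&(abs(q[...,1])<40)&(q[...,0]>0)&(q[...,0]<45); m[245:]=0
print(m.sum(),np.percentile(q[m],[1,50,99],axis=0).round(1)); 
b=m&(q[...,2]<8); print("disc z",np.median(q[b],axis=0),np.polyfit(q[b][:,0],q[b][:,2],1))
E
```

```text
[ 0.5913 -0.2946  0.1625] [-3.1414e+00 -4.0000e-04  1.9806e+00] [ 0.05  0.55 -1.31] 0.0202
yaw now 1.9806 z 0.1625 q6 -0.99 turn [-1.000e-04 -3.000e-04 -1.397e-01] shift [ 0.473  -0.2664  0.0085] mm [141.9 -79.9   2.5]
4199 [[  0.5 -29.4  -2.6]
 [ 14.    0.6   1.9]
 [ 30.   30.3   4.3]]
disc z [13.95795208  0.59618819  1.88244467] [0.02415988 1.50625292]
```

View pics/w19.png

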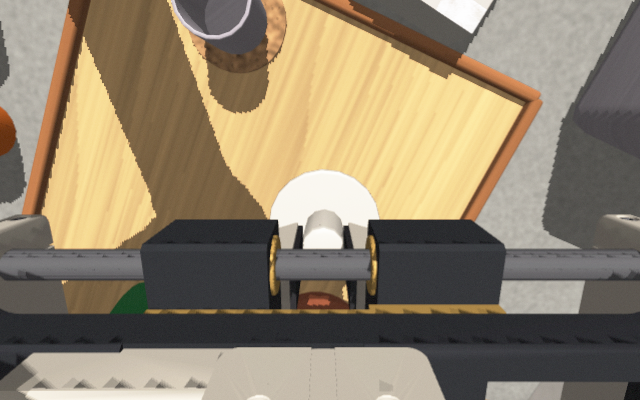

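```bash
python3 - <<'E'
from h import *
from m import *
from scipy.optimize import least_squares
d=load("pics/w19.npz"); P=cloud(d); s=robot.observe()
R0=R.from_euler('xyz',s["tool_rot"]); q=R0.inv().apply(P.reshape(-1,3)-s["tool_pos"]).reshape(400,640,3)*1000
for r in range(168,222,4): print(r,q[r,290:360:23].round(1).tolist())
m=(q[...,2]>-3)&(q[...,2]<9)&(abs(q[...,1])<40)&(q[...,0]>10)&(q[...,0]<45); m[218:]=0
v,u=np.nonzero(m); w=q[m]
A=np.c_[w[:,:2],np.ones(len(w))]; c=np.linalg.lstsq(A,w[:,2],rcond=None)[0]; print("plane",c)
pts=np.array([w[u==k][np.argmin(v[u==k])] for k in np.unique(u)])[3:-3]
r=least_squares(lambda c:np.hypot(pts[:,0]-c[0],pts[:,1]-c[1])-33,[0,0],loss='soft_l1'); print("centre",r.x,np.abs(r.fun).mean())
d=load("pics/w19.npz"); P=cloud(d)
E
```

```text
168 [[5.7, -33.1, 150.9], [5.6, -9.7, 151.3], [5.7, 13.7, 151.1], [5.5, 37.1, 151.9]]
172 [[1.5, -33.2, 151.5], [29.2, -5.7, 3.4], [29.5, 7.4, 2.1], [1.3, 37.3, 152.4]]
176 [[-2.8, -33.4, 152.2], [27.4, -5.6, 1.1], [27.2, 7.4, 1.8], [-3.2, 37.6, 153.9]]
180 [[24.7, -18.9, 2.9], [24.9, -5.7, 1.8], [nan, nan, nan], [-7.0, 37.5, 152.0]]
184 [[22.9, -18.7, 0.5], [22.4, -5.7, 2.7], [22.7, 7.4, 1.2], [22.4, 20.7, 2.4]]
188 [[20.1, -19.0, 2.3], [20.0, -5.7, 2.7], [20.1, 7.5, 2.1], [20.3, 20.6, 1.3]]
192 [[17.5, -19.1, 3.0], [17.8, -5.7, 1.8], [18.0, 7.5, 1.3], [18.0, 20.6, 1.0]]
196 [[15.8, -18.9, 0.4], [15.1, -5.8, 3.3], [15.6, 7.5, 1.3], [15.7, 20.7, 0.8]]
200 [[13.0, -19.1, 2.0], [13.0, -5.8, 2.0], [13.0, 7.6, 1.9], [13.4, 20.7, 0.7]]
204 [[10.6, -19.1, 2.0], [10.5, -5.8, 2.4], [10.5, 7.6, 2.4], [10.8, 20.9, 1.4]]
208 [[7.8, -19.3, 3.3], [8.1, -5.8, 2.1], [8.4, 7.6, 1.2], [8.5, 20.9, 0.9]]
212 [[5.8, -19.3, 1.9], [6.7, -5.7, -1.1], [5.9, 7.6, 1.4], [5.9, 21.0, 1.4]]
216 [[3.2, -19.4, 2.3], [7.3, -5.5, -10.1], [5.9, 7.3, -6.1], [3.9, 20.9, -0.0]]
220 [[0.6, -19.4, 2.5], [7.7, -5.3, -18.3], [5.9, 7.0, -13.0], [1.4, 21.0, 0.3]]
plane [ 0.02980852 -0.02225446  1.41578779]
centre [-2.3759274   0.46250995] 0.14106626844966674
```

```bash
python3 - <<'E'
from h import *
for f in ("w16","w17","w18","w19"):
    d=load(f"pics/{f}.npz"); P=cloud(d)
    m=(P[...,2]>.078)&(P[...,2]<.09)&(abs(P[...,0]-.462)<.05)&(abs(P[...,1]+.195)<.05)
    v,u=np.nonzero(m)
    if len(u)<50: continue
    w=onplane(d,u,v,.084)[:,:2]*1000; print(f,len(w),v.min(),cv2.minEnclosingCircle(w.astype(np.float32)))
import numpy as np
yaw=1.9806; tx=np.array([np.cos(yaw),np.sin(yaw)]); ty=np.array([np.sin(yaw),-np.cos(yaw)])
print(np.array([.4616,-.1963])-(-.0023*tx+.0005*ty))
E
```

```text
w16 642 146 ((461.4297790527344, -196.54684448242188), 28.9176082611084)
w17 294 0 ((465.7380065917969, -203.44100952148438), 27.593061447143555)
w18 476 0 ((473.9681396484375, -218.510009765625), 16.285755157470703)
w19 701 0 ((464.1325378417969, -199.47817993164062), 28.6768798828125)
[ 0.46022501 -0.19438966]
```

```bash
python3 m.py 0.4602 -0.1944 0.145 1.9806
```

```text
yaw now 1.9806 z 0.1625 q6 -0.99 turn [-0.0001 -0.0003 -0.    ] shift [ 0.4804 -0.2676  0.0585] mm [144.1 -80.3  17.5]
```

Request:
arm_command(motion=[[[0, 0, 0, 0.1, -0.06, 0, -1], [0, 0, 0, 0.22, -0.12, 0, -1], [0, 0, 0, 0.34, -0.18, 0, -1], [0, 0, 0, 0.44, -0.24, 0, -1], [0, 0, 0, 0.48, -0.268, 0, -1], [0, 0, 0, 0.48, -0.268, 0, -1], [0, 0, 0, 0.48, -0.268, 0.05, -1], [0, 0, 0, 0.48, -0.268, 0.058, -1]]])

```text
time: 35.2
tool_pos: [0.46, -0.1946, 0.143]
tool_rot: [-3.14, -0.003, 1.98]
contact_force: [-0.6, -0.0, -2.1]
opening: 0.0203
```

Request:
arm_command(motion=[[[0, 0, 0, 0, 0, 0, -1], [0, 0, 0, 0, 0, 0, -1], [0, 0, 0, 0, 0, 0, -1], [0, 0, 0, 0, 0, 0, -1]]])

```text
time: 35.6
tool_pos: [0.4608, -0.195, 0.1452]
tool_rot: [3.141, 0.0, 1.98]
contact_force: [-0.3, -0.4, -0.8]
opening: 0.0205
```

```bash
python3 m.py 0.4602 -0.1944 0.11 1.9806; python3 cam.py wrist w20; python3 cam.py scene s20; python3 - <<'E'
from h import *
im=cv2.imread('pics/s20.png'); cv2.imwrite('pics/s20c.png',cv2.resize(im[140:260,190:350],None,fx=5,fy=5,interpolation=2))
from scipy.optimize import least_squares
d=load("pics/w20.npz"); P=cloud(d)
for zlo,zhi,zz,rad,n in ((.078,.09,.084,.029,"cup"),(.137,.15,.143,.033,"lid")):
    m=(P[...,2]>zlo)&(P[...,2]<zhi)&(abs(P[...,0]-.462)<.05)&(abs(P[...,1]+.195)<.05); m[218:]=0
    v,u=np.nonzero(m); print(n,m.sum(), v.min() if len(v) else 0)
    if m.sum()<50: continue
    zz=zz if n=="cup" else np.median(P[m][:,2])
    top=np.array([[k,v[u==k].min()] for k in np.unique(u)])[2:-2]; w=onplane(d,top[:,0],top[:,1]-0.5,zz)[:,:2]
    r=least_squares(lambda c:np.hypot(*(w-c).T)-rad,[.461,-.196],loss='soft_l1',f_scale=.0005); print(n,zz,r.x.round(4),np.abs(r.fun).mean())
E
```

```text
yaw now 1.9805 z 0.1452 q6 -0.96 turn [ 0.0002  0.0002 -0.0001] shift [ 0.0027 -0.0011  0.1175] mm [ 0.8 -0.3 35.2]
[ 0.4607 -0.1949  0.1453] [3.1413e+00 4.0000e-04 1.9805e+00] [ 0.56  0.33 -0.98] 0.0204
[ 0.4607 -0.1949  0.1452] [3.1413e+00 3.0000e-04 1.9805e+00] [-0.28  0.54 -1.16] 0.02
cup 299 161
cup 0.084 [ 0.4616 -0.1956] 0.00022712390238726487
lid 3978 169
lid 0.14146375152771623 [ 0.461  -0.1959] 0.00021451905851581512
```

View pics/w20.png

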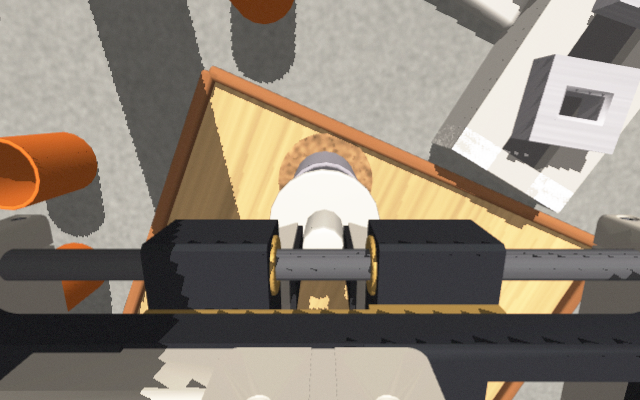

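View pics/s20c.png

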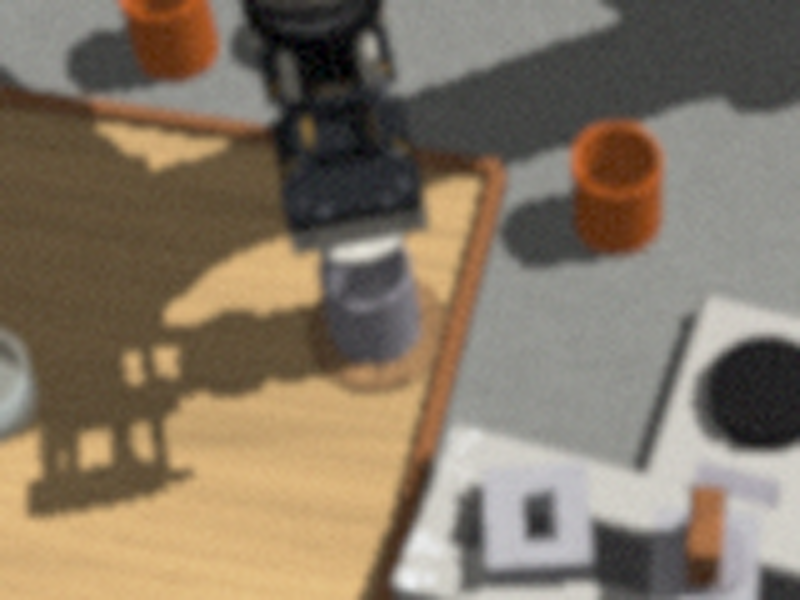

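Request:
arm_command(motion=[[[0, 0, 0, 0, 0.003, 0.04, -1], [0, 0, 0, 0, 0.003, 0.08, -1], [0, 0, 0, 0, 0.003, 0.12, -1], [0, 0, 0, 0, 0.003, 0.145, -1], [0, 0, 0, 0, 0.003, 0.155, -1], [0, 0, 0, 0, 0.003, 0.155, -1], [0, 0, 0, 0, 0.003, 0.155, -1]]])

```text
time: 36.4
tool_pos: [0.4616, -0.1946, 0.0988]
tool_rot: [3.141, 0.0, 1.981]
contact_force: [0.6, 0.1, -1.1]
opening: 0.0203
```

Request:
arm_command(motion=[[[0, 0, 0, 0, 0, 0.005, -1], [0, 0, 0, 0, 0, 0.01, -1], [0, 0, 0, 0, 0, 0.013, -1], [0, 0, 0, 0, 0, 0.013, -1]]])

```text
time: 36.8
tool_pos: [0.4616, -0.1945, 0.0948]
tool_rot: [3.141, 0.0, 1.981]
contact_force: [0.0, 0.2, 0.4]
opening: 0.0203
```

Request:
arm_command(motion=[[[0, 0, 0, 0, 0, 0.003, -1], [0, 0, 0, 0, 0, 0.004, -1], [0, 0, 0, 0, 0, 0.004, -1]]])

```text
time: 37.1
tool_pos: [0.462, -0.1946, 0.0943]
tool_rot: [3.14, 0.001, 1.981]
contact_force: [-1.3, 1.2, 6.4]
opening: 0.0204
```

Contact at about the predicted height. Release slowly and rise.

Request:
arm_command(motion=[[[0, 0, 0, 0, 0, 0, -0.3], [0, 0, 0, 0, 0, 0, 0], [0, 0, 0, 0, 0, 0, 0.1], [0, 0, 0, 0, 0, -0.02, 0.1], [0, 0, 0, 0, 0, -0.1, 0.1], [0, 0, 0, 0, 0, -0.2, 0.1], [0, 0, 0, 0, 0, -0.35, 0.1], [0, 0, 0, 0, 0, -0.45, 0.1]]])

```text
time: 37.9
tool_pos: [0.4618, -0.1948, 0.2315]
tool_rot: [3.14, 0.002, 1.98]
contact_force: [1.1, -0.7, -1.2]
opening: 0.0508
```

Request:
arm_command(motion=[[[0, 0, 0, -0.15, 0, -0.1, 0.1], [0, 0, 0, -0.2, 0, -0.1, 0.1], [0, 0, 0, -0.2, 0, -0.1, 0.1], [0, 0, 0, -0.2, 0, -0.1, 0.1], [0, 0, 0, -0.2, 0, -0.1, 0.1]]])

```text
time: 38.4
tool_pos: [0.4846, -0.2484, 0.2578]
tool_rot: [-3.141, -0.002, 1.981]
contact_force: [0.4, 0.9, 0.7]
opening: 0.0506
```

```bash
python3 cam.py wrist w21; python3 cam.py scene s21; python3 - <<'E'
from h import *
d=load("pics/w21.npz"); P=cloud(d)
for zlo,zhi,n in ((.085,.097,"disc"),(.118,.13,"knob"),(.0125,.018,"coaster")):
    m=(P[...,2]>zlo)&(P[...,2]<zhi)&(abs(P[...,0]-.462)<.05)&(abs(P[...,1]+.195)<.05)
    if m.sum()<20: print(n,0); continue
    v,u=np.nonzero(m); z=np.median(P[m][:,2]); w=onplane(d,u,v,z)[:,:2]*1000; print(n,m.sum(),z.round(4),cv2.minEnclosingCircle(w.astype(np.float32)))
    if n=="disc":
        q=P[m]; print(np.linalg.lstsq(np.c_[q[:,:2],np.ones(len(q))],q[:,2],rcond=None)[0])
im=cv2.imread('pics/s21.png'); cv2.imwrite('pics/s21c.png',cv2.resize(im[140:300,190:450],None,fx=3,fy=3,interpolation=2))
E
```

```text
[ 0.4847 -0.2484  0.2579] [-3.1410e+00 -1.5000e-03  1.9812e+00] [-0.    0.85  0.28] 0.0504
[ 0.4849 -0.2485  0.2581] [-3.1411e+00 -1.1000e-03  1.9813e+00] [ 0.56 -0.64  0.59] 0.0506
disc 2838 0.0904 ((461.60015869140625, -195.93255615234375), 32.65926742553711)
[ 0.00063388 -0.00026366  0.09001963]
knob 427 0.1241 ((461.6600341796875, -195.92596435546875), 10.713574409484863)
coaster 994 0.0145 ((461.78131103515625, -197.48788452148438), 67.7340087890625)
```

View pics/w21.png

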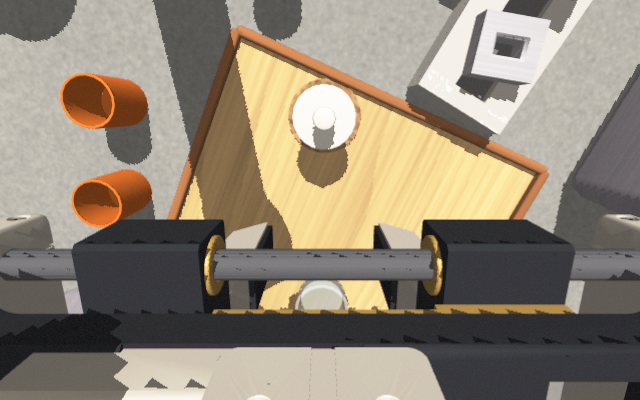

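View pics/s21c.png

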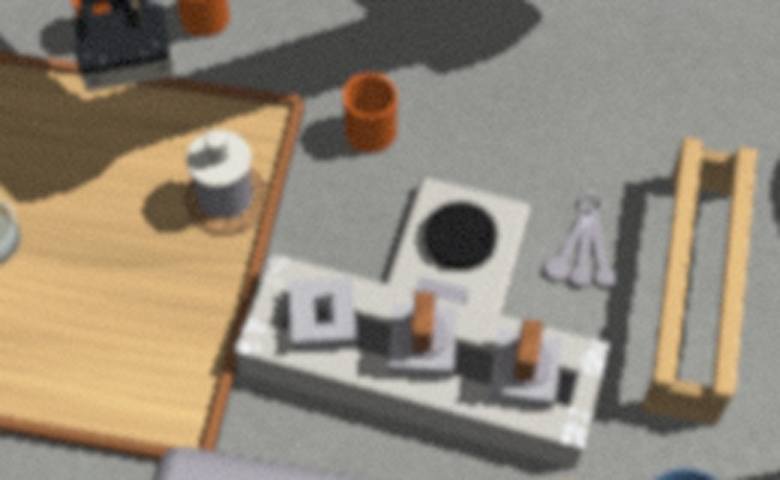

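The lid is level (disc top 0.0904 m against 0.090 expected) and centred over the coaster. Both spindles are seated and the pad is back up, so I'm handing in.

```bash
python3 - <<'E'
from cell import robot
print(robot.hand_in()); print(robot.observe()["time"])
E
```

```text
the job is handed in; nothing more can be done
None
the job is handed in; nothing more can be done
```

The job is done and handed in at about 38.5 s of the 210 s allowed. No verdict was reported.

- **Spindles:** Only two were in the rack. Both went into the +y-side and middle hubs without jamming, and their heads measured 0.130 m, which is the home height. The third hub stays empty.
- **Pad:** I held the steel cup on the middle of the pad and pressed. The pad top measured 0.0263 m, so it was fully down (8 mm). I kept it there for about 1.4 s at roughly 20 N.
- **Cup and lid:** The cup stands on the coaster within about 1 mm of the coaster's centre by my measurements. The lid is on and level: disc top 0.0904 m against 0.090 m expected, and centred on the cup to under 1 mm.
- **Other things:** Nothing else was moved on purpose, and the last pictures show no change in the items they cover. The final frames did not show everything on the counter.
- **Disagreements:**
  - The gripper opening read about 1 to 2 mm less than the true cup and knob widths.
  - The lid was held about 2 mm off the tool axis, which I corrected when placing it.
  - My height reading for the lid's disc in the grip differed by about 2 mm between two views. The contact height on placing matched the expected one.

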